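# Dispense square nuts from a dial-lid canister into a slide-cap sales pack

## Robot

A 6-joint arm with a two-finger parallel gripper is mounted at the origin on the work surface. World frame = base frame: x ahead of the robot, y to its left, z up, the work surface at z = 0. Lengths are in m, angles in rad, forces in N, time in s.
With the tool pointing down it reaches from about 0.35 to 0.875 m from the base axis. Payload 4.2 kg.
Tool frame: the origin (TCP) lies midway between the tips of the shut fingers; the grasp point (between the pads) lies 19 mm behind it; z points along the fingers, y is the line along which they close (so a half turn about z gives the same grasp; the last joint's range is limited). The gripper opens to 85 mm and grips with 20 to 120 N. Pads are 22 mm wide; open, the fingers measure 114 mm over their backs; the gripper's body (76 mm by 85 mm) begins 54 mm behind the grasp point. The pads swing forward as they close: fully open they stand 13 mm farther back than shut.
Start: joints at [-0.978, 0.385, 0.008, 0, -1.194, -0.259], TCP at [0.205, -0.59, 0.205] pointing down, gripper open.
Joint ranges: [-3.14, 3.14], [-1.21, 2.06], [-1.07, 1.41], [-3.16, 2.05], [-2.99, -0.16], [-3.1, 3.1]. Speed limits (rad/s): [2.79, 2.79, 3.14, 3.14, 3.14, 3.14].

## Interface

Orientations are given as a 3x3 rotation matrix whose columns are the frame's x, y, z axes.
In Python, from station import manip, cams, job gives the robot as it stands.
- The arm moves only by the tool play_rows, never from a script. Its argument "moves" is a list that holds one entry, the list of rows, each a list of 7 numbers: the shift along the tool's x, y, z in mm, then the turn, a rotation vector about the tool's x, y, z in rad, then the finger opening in mm, from 0 to 85.4. A call has exactly 8 rows; each row shifts and turns the commanded pose from where the row before left it, along the tool's axes as they then stand; what a row does not reach is not made up. A row lasts 1/10 s, in which the tool goes at most 50 mm and 8.59 degrees, less where a joint would pass 70% of its speed; a pose out of reach is approached as far as the arm can. A call is refused whole if a number of a shift passes 50 or a number of a turn 0.15, either way. A call with a gripper value outside its range is refused whole. The fingers move at their own pace and stop on an object; "newtons" is the grip in N (left out, the last holds). Time passes only in rows, so rows that do not move let the fingers close, or fill a call up. It gives the time, the measured TCP pose, the force, the opening and the grip force at its end, in the units of the state.
- manip.sense(): the state, without advancing time (a new reading comes with each control period).
- cams.grab_frame(name): name is "scene" or "side" or "wrist"; returns a dict with "color" (420x560x3 uint8, red, green, blue), "range_z" (420x560 float32, m along the optical axis (not along the pixel's ray), 0 where there is no reading), "fx", "fy", "cx", "cy" (pixels), "dist" ([k1, k2, p1, p2, k3] as OpenCV has them; the pictures are not rectified), "xyz" and "rotation" of the camera in the world. Camera axes: x right, y down, z forward; pixel columns grow to the right and rows downward; lengths in m; the calibration is good to about 2 mm. A picture is of the moment at which its call begins.
- job.hand_in(): hands the job in; it is judged then, once.
The state is a dict: "time": time; "joint_pos": joint angles; "dq": joint speeds; "joint_torque": joint torques, N m; "tool_pos": TCP position; "tcp_rot": TCP orientation; "wrist_force": force on the tool from outside, world axes, zero at the start; "ft_torque": the same for the moment, N m; "grip_width": finger opening in m; "gripper_force": force on a finger pad.
Only numpy, scipy, OpenCV 4.12 (cv2) and the standard library are available. Lean on these libraries where they do the work, as an engineer would, in place of code of your own. Each camera call takes 0.05 s, during which the arm holds its last target. There are 200 camera calls.

## Task

Pack up the square nuts for sale: turn the dial lid of the clear canister to its largest opening while the canister stands upright, swing the canister over by its rod and rock it until every nut is out, then swing it fully upright again. Pull the clear sleeve cap off the sales pack, lay all the nuts side by side in the pack's shallow tray, and push the cap fully home so that it snaps shut over them. Leave everything else on the table where it is.

Things in the scene. Friction and masses are not known exactly. Their poses are not given: they have to be found in the camera images.
- stand: Grey painted swing stand, fixed to the table. Origin on the table surface, straight below the swing axis, which runs along the stand's x at height 130 mm between two low posts (x = +/-75 mm, tops at 144 mm). The upright canister stands on its +y side (canister axis at y = +60 mm) and tips over towards -y, where the catch pan is.
- canister (a joint): Swing angle of the clear eight-sided canister: 0 = upright at its stop, 2.4 rad = tipped right over, mouth down over the pan, at the other stop. Friction 0.25 N m; its weight pulls it to the nearer stop; 4 to 9 N at the rod swings it. With the large window open, nuts slide out from about 1.9 rad on; stuck ones need some rocks between about 1.7 and 2.4 rad.
- rod (a point): Centre of the canister's round black handle rod, 14 mm thick, 78 mm long along the stand's x, 135 mm to the -x side of the stand's origin. At swing angle s it lies 95*sin(1.08 - s) mm along the stand's +y from the swing axis and 95*cos(1.08 - s) mm above it. A lever arm joins its +x end, 44 mm from this point. Fingers that only cage it let it turn.
- dial (a joint): Dial disc (114 mm across) on the canister's lid, rad. 0 = closed, pi/2 = the sector of small round holes over the port, pi = the large open quarter window over the port (the largest opening), at its stop. Grows anticlockwise seen from above. Friction 0.05 N m. The port is the open quarter of the fixed lid, on the stand's -y side; nuts only pass the large window.
- dial_grip (a point): On the dial's axis, inside its upright black grip bar: the bar is 44 mm long, 11 mm thick; its top is 10 mm above this point and the disc's face 18 mm below it. The point's x axis runs along the bar (at dial = 0 it is the stand's x), z along the dial's axis, away from the canister. Height 252 mm when the canister is upright.
- pack: Sales pack, fixed: white base plate 310 x 70 x 4 mm. Origin at the middle of the shallow tray, on the table surface. Tray inside 136 mm (x) by 44 mm (y), floor at z = 4 mm, rim of side walls and +x end at z = 16 mm; -x end plate 40 mm high. Two blocks beside it (26 mm high, x = -54 to -34, y = +/-42 to +/-52 mm) carry sprung balls that hold the cap.
- cap (a joint): Slide of the clear sleeve cap (144 mm long, 60 mm wide, roof top at z = 43.5 mm, open below and at its -x end), m along the pack's +x: 0 = fully home over the tray, 0.15 = fully off at its stop, tray free. Sprung balls hold it home: about 4 to 7 N to pull it off or push it on over the last 13 mm, else 1 to 2 N; within 5 mm it snaps home.
- cap_fin (a point): In the white upright fin on the cap's roof: fin 12 mm thick along the pack's x, 40 mm wide along its y, its top at z = 73.5 mm, this point 10 mm below the top, 20 mm above the roof, on the fin's middle. The fin is 3 mm to the +x side of the pack's origin when the cap is home, and moves with the cap.
- nut0: Square steel nut, 24 x 24 x 18 mm (18 along its own z) with a dark bore, 60 g; origin at its centre. At the start it lies in the canister. May be absent (None).
- nut1: Square steel nut, 24 x 24 x 18 mm (18 along its own z) with a dark bore, 60 g; origin at its centre. At the start it lies in the canister. May be absent (None).
- nut2: Square steel nut, 24 x 24 x 18 mm (18 along its own z) with a dark bore, 60 g; origin at its centre. At the start it lies in the canister. May be absent (None).
- nut3: Square steel nut, 24 x 24 x 18 mm (18 along its own z) with a dark bore, 60 g; origin at its centre. At the start it lies in the canister. May be absent (None).
- hubcap: Chrome hub cap lying on the table, 112 mm across, 32 mm high; not to be disturbed.
- screwdriver: Screwdriver lying on the table; not to be disturbed.
- wrench: Wrench lying on the table; not to be disturbed.
- hammer: Hammer lying on the table; not to be disturbed.
- mug: Blue mug, 76 mm across, 90 mm high, origin under its base; not to be disturbed.
- jar: Glass jar, 64 mm across, 90 mm high; not to be disturbed.
- can: Aluminium can, 66 mm across, 120 mm high; not to be disturbed.
- canister_mid (a point): Point on the canister's axis, halfway up. The canister is 120 mm across and 115 mm high, its bottom 57.5 mm below this point; when upright this point is 167.5 mm above the table. z axis towards the mouth.
- pan (a point): Centre of the catch pan's floor (6 mm above the table), on the stand's -y side. Axes as the stand's. Inside it is 160 mm (x) by 170 mm (y); the thin lip all round has its top at z = 12 mm above the table. Nuts that hop over it may be picked from the table.

How it is judged:
On the way, in this order (a step that is already met when the one before it is completed fails the run):
1. the dial is at its largest opening while the canister stands upright (value of joint dial above 2.97 rad and value of joint canister below 0.2 rad), for 0.2 s.
2. the canister is tipped over with the dial still at its largest opening (value of joint dial above 2.9 rad and value of joint canister above 1.9 rad), for 0.1 s.
3. every nut is out of the canister and the canister stands upright again (value of joint canister below 0.1 rad and z of each of nut0, nut1, nut2, nut3 in the frame of canister_mid below -0.056 m), for 0.2 s.
At the end, for the whole second after the job is handed in: Every nut lies at rest in the pack's tray (its centre within the tray's walls and no more than 28 mm above the table, so not stacked), the cap is within 4 mm of fully home, and the canister stands upright (within 0.1 rad) (x of nut0 in the frame of pack between -0.066 and 0.066 m and y of nut0 in the frame of pack between -0.02 and 0.02 m and z of each of nut0, nut1, nut2, nut3 in the frame of pack below 0.028 m and linear speed of each of nut0, nut1, nut2, nut3 below 0.02 m/s and x of nut1 in the frame of pack between -0.066 and 0.066 m and y of nut1 in the frame of pack between -0.02 and 0.02 m and x of nut2 in the frame of pack between -0.066 and 0.066 m and y of nut2 in the frame of pack between -0.02 and 0.02 m and x of nut3 in the frame of pack between -0.066 and 0.066 m and y of nut3 in the frame of pack between -0.02 and 0.02 m and value of joint cap below 0.004 m and value of joint canister below 0.1 rad); the robot touches nothing.
It fails at once if one of the other things on the table (hub cap, tools, mug, jar, can) is moved by more than 30 mm (distance of any of hubcap, screwdriver, wrench, hammer, mug, jar, can from where it was at the start of the episode above 0.03 m).
Of nut0, nut1, nut2, nut3 only 2 to 4 are there at a start; the rules pass over those that are not, and their reading is None.
At some moment in a run one of nut0, nut1, nut2, nut3 may be knocked a few centimetres aside while the robot is not near it.
Once in a run the grip may slacken for a moment while it holds something.
It also fails if it takes over 210 s, if anything falls off the work surface, if the arm or the gripper's body presses on something with over 40 N, if the wrist force passes 120 N, or if a joint passes its speed limit or range.

## Working session

There is one attempt and no reset: what is moved stays moved. The work goes in short steps, Python scripts to look and compute and a tool call to move; the robot and the scene stay as the last step left them, time stands still between calls to the robot, and variables do not carry over. Pictures are saved under pics/ and viewed, at most 14 in all, crops included, and the job is handed in when it is done.

Besides the shell and the picture viewer there is one more tool, called after "Emit:" as name(argument=value, ...) on one line, values as JSON. play_rows: Moves the arm, as the interface text tells. Its arguments: {"type":"object","properties":{"moves":{"type":"array"},"newtons":{"type":"number"}},"required":["moves"]}

```bash
mkdir -p pics; ls
cat > h.py <<'E'
import numpy as np, cv2
from station import manip, cams, job
def grab(n,save=None):
    f=cams.grab_frame(n)
    if save: cv2.imwrite('pics/'+save,cv2.cvtColor(f['color'],cv2.COLOR_RGB2BGR))
    return f
def K(f): return np.array([[f['fx'],0,f['cx']],[0,f['fy'],f['cy']],[0,0,1.]])
def ray(f,uv):
    p=cv2.undistortPoints(np.array(uv,float).reshape(-1,1,2),K(f),np.array(f['dist'],float)).reshape(-1,2)
    d=np.c_[p,np.ones(len(p))]@np.array(f['rotation']).T
    return np.array(f['xyz']),d
def onplane(f,uv,z):
    o,d=ray(f,uv); return o+d*((z-o[2])/d[:,2])[:,None]
def cloud(f):
    # world xyz per pixel
    h,w=f['range_z'].shape
    u,v=np.meshgrid(np.arange(w),np.arange(h))
    o,d=ray(f,np.c_[u.ravel(),v.ravel()])
    return (o+d*f['range_z'].reshape(-1,1)).reshape(h,w,3)
def proj(f,P):
    R=np.array(f['rotation']); t=-R.T@np.array(f['xyz'])
    return cv2.projectPoints(np.array(P,float).reshape(-1,3),cv2.Rodrigues(R.T)[0],t,K(f),np.array(f['dist'],float))[0].reshape(-1,2)
E
python3 - <<'E'
from h import *
a=grab('scene','a.png'); b=grab('side','b.png')
for f in (a,b): print(f['xyz'],np.array(f['rotation']).round(3).tolist(),f['fx'])
s=manip.sense(); print(s['time'],s['tool_pos'],s['tcp_rot'])
im=np.hstack([cv2.imread('pics/a.png'),cv2.imread('pics/b.png')])
E
```

```text
pics
[1.29278012 0.53748162 1.24862345] [[-0.591, 0.616, -0.522], [0.807, 0.443, -0.391], [-0.009, -0.652, -0.758]] 508.6870743262165
[0.5615862  0.89898277 0.81243284] [[-1.0, 0.013, 0.018], [-0.007, 0.59, -0.808], [-0.021, -0.808, -0.589]] 397.8076764152401
0.1 [ 0.20460135 -0.58994644  0.20393072] [[-9.44843942e-01 -3.27520015e-01 -7.52314557e-04]
 [-3.27520862e-01  9.44842149e-01  1.84379028e-03]
 [ 1.06940284e-04  1.98849278e-03 -9.99998017e-01]]
```

View pics/a.png

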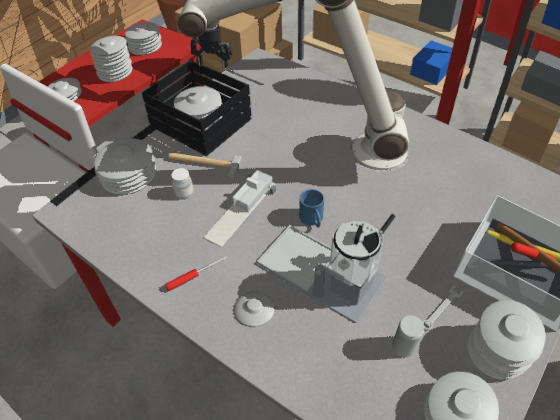

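View pics/b.png

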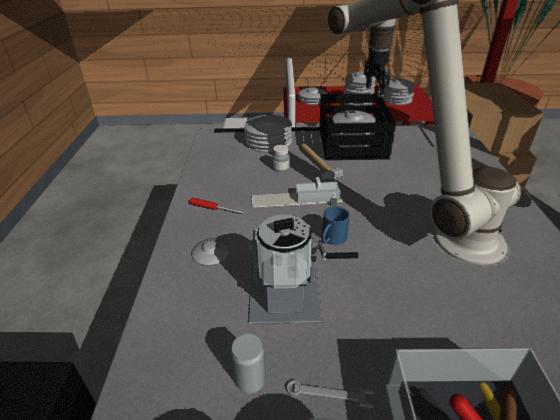

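The scene shows the canister at about (357,255), with its rod at (388,222), the pan at (300,255), the pack's cap at (255,188), its plate end at (215,235) and the mug at (312,208). In the side view the canister is at (285,250), the rod at (342,255) and the pack at (300,195). I'll take enlarged crops to get pixel positions.

Run:
```python
import cv2,numpy as np
a=cv2.imread('pics/a.png');b=cv2.imread('pics/b.png')
def crop(i,x,y,w,h,W,H):
    c=cv2.resize(i[y:y+h,x:x+w],(W,H),interpolation=cv2.INTER_CUBIC); s=W/w
    for g in range((x//20+1)*20,x+w,20): cv2.putText(c,str(g),(int((g-x)*s),8),0,.3,(0,0,255),1); cv2.line(c,(int((g-x)*s),8),(int((g-x)*s),14),(0,0,255),1)
    for g in range((y//20+1)*20,y+h,20): cv2.putText(c,str(g),(0,int((g-y)*s)),0,.3,(0,0,255),1);cv2.line(c,(20,int((g-y)*s)),(26,int((g-y)*s)),(0,0,255),1)
    return c
t=np.hstack([crop(a,250,200,160,130,400,325),crop(b,230,205,140,130,400,int(130*400/140))[:325]])
u=np.hstack([crop(a,195,160,100,68,400,272),crop(b,240,165,120,81,400,270)[:272] if 0 else cv2.resize(crop(b,240,165,120,81,400,270),(400,272))])
cv2.imwrite('pics/c.png',np.vstack([t,u]))
```

```text
(no output)
```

View pics/c.png

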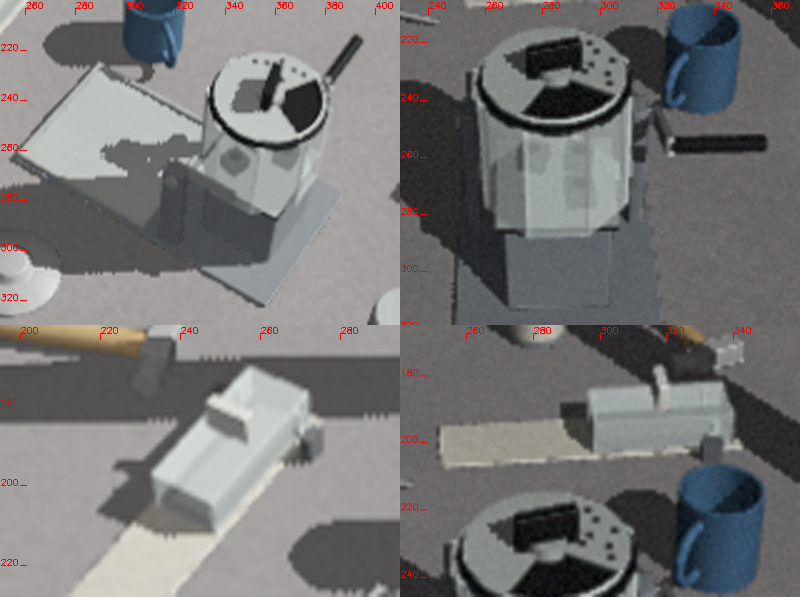

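The crops show the bar along the stand's x at scene (357,237) and side (285,225). The rod runs in the scene from (378,233) to (391,216), and in the side view from (325,256) to (357,255). The fin is at scene (252,185) and side (317,185). The pan corners are at scene (289,227) and (256,262).

Run:
```python
from h import *
a=grab('scene');b=grab('side')
P=cloud(a);Q=cloud(b)
def show(n,f,pts,z): print(n,z,onplane(f,pts,z).round(3).tolist())
show('pan corners',a,[(289,226),(256,262)],.012)
show('base far corners',a,[(356,321),(386,278)],.003)
print('depth base',P[300,350].round(3),P[285,375].round(3))
# rod: dark pixels
def dark(f,C,x0,x1,y0,y1,zlo,zhi,th=45):
    m=np.zeros(f['range_z'].shape,bool); m[y0:y1,x0:x1]=1
    m&=(f['color'].max(2)<th)&(f['range_z']>0)&(C[...,2]>zlo)&(C[...,2]<zhi)
    return C[m],np.argwhere(m)[:,::-1]
for n,f,C,bx in (('rodA',a,P,(376,398,208,236)),('rodB',b,Q,(320,365,245,265))):
    p,uv=dark(f,C,*bx,.12,.22); 
    if len(p)>5:
        c=p.mean(0); v=np.linalg.svd(p-c)[2][0]; t=(p-c)@v
        print(n,len(p),c.round(3),v.round(3),np.percentile(t,[2,98]).round(3),((np.percentile(t,2)+np.percentile(t,98))/2*v+c).round(4))
for n,f,C,bx in (('barA',a,P,(340,375,220,260)),('barB',b,Q,(265,305,210,240))):
    p,uv=dark(f,C,*bx,.238,.27)
    if len(p)>5:
        c=p.mean(0); v=np.linalg.svd((p-c)[:,:2])[2][0]
        print(n,len(p),c.round(4),v.round(3))
for n,f,C,bx in (('capA',a,P,(215,280,165,220)),('capB',b,Q,(290,345,170,215))):
    x0,x1,y0,y1=bx; S=C[y0:y1,x0:x1].reshape(-1,3)
    for zl,zh in ((.048,.08),(.037,.047)):
        p=S[(S[:,2]>zl)&(S[:,2]<zh)]
        if len(p)>5:
            r=cv2.minAreaRect((p[:,:2]*1000).astype(np.float32)); print(n,zl,len(p),p.mean(0).round(4),p[:,2].max().round(4),r)
show('plate',b,[(251,206),(252,196)],.004)
show('plateA',a,[(205,240),(223,244)],.004)
show('mug',b,[(336,212)],.09); show('mugA',a,[(312,194)],.09)
print(P[235:238,212].round(3))
# dial disc centre depth
for n,C,bx in (('discA',P,(325,390,215,255)),('discB',Q,(255,315,210,255))):
    x0,x1,y0,y1=bx; S=C[y0:y1,x0:x1].reshape(-1,3); p=S[(S[:,2]>.228)&(S[:,2]<.24)]
    print(n,len(p),cv2.minEnclosingCircle((p[:,:2]*1000).astype(np.float32)))
```

```text
pan corners 0.012 [[0.486, -0.055, 0.012], [0.654, -0.053, 0.012]]
base far corners 0.003 [[0.644, 0.288, 0.003], [0.473, 0.286, 0.003]]
depth base [0.607 0.244 0.022] [0.516 0.273 0.008]
rodA 18 [0.429 0.234 0.182] [0.999 0.022 0.033] [-0.031  0.03 ] [0.4287 0.2345 0.1817]
rodB 176 [0.434 0.241 0.177] [-0.975  0.193  0.11 ] [-0.049  0.038] [0.4389 0.2399 0.1766]
barA 61 [0.57   0.2172 0.2584] [0.967 0.255]
barB 169 [0.5623 0.2218 0.2529] [0.968 0.25 ]
capA 0.048 119 [ 0.45   -0.2315  0.0614] 0.0772 ((452.94647216796875, -228.35397338867188), (123.182373046875, 55.869083404541016), 2.758249282836914)
capA 0.037 506 [ 0.4482 -0.2298  0.0426] 0.047 ((443.7845153808594, -232.14437866210938), (146.38604736328125, 67.04991912841797), 2.925431251525879)
capB 0.048 148 [ 0.4188 -0.1173  0.0688] 0.08 ((414.0387878417969, -146.55624389648438), (58.47994613647461, 212.77099609375), 4.014673709869385)
capB 0.037 435 [ 0.4427 -0.2262  0.0423] 0.0469 ((441.2694091796875, -230.21597290039062), (144.72657775878906, 67.49824523925781), 5.317320346832275)
plate 0.004 [[0.67, -0.18, 0.004], [0.67, -0.238, 0.004]]
plateA 0.004 [[0.678, -0.237, 0.004], [0.656, -0.181, 0.004]]
mug 0.09 [[0.405, -0.03, 0.09]]
mugA 0.09 [[0.392, -0.034, 0.09]]
[[ 0.65  -0.232  0.003]
 [ 0.652 -0.23   0.003]
 [ 0.658 -0.225  0.007]]
discA 1119 ((562.7792358398438, 212.87347412109375), 61.693965911865234)
discB 1133 ((560.7484130859375, 219.57186889648438), 59.99027633666992)
```

Measured positions:
- Canister axis at about (0.562, 0.217), so the stand origin is about (0.562, 0.157) with yaw near 0.
- Rod at (0.43, 0.238, 0.177). The model gives (0.427, 0.241, 0.175), so they agree.
- Dial bar at roughly +0.25 rad.
- Pack origin at about (0.443, -0.231), with yaw about 0.09.

Next I move above the dial.

Emit:
play_rows(moves=[[[-25, 27, -6, 0, 0, 0, 85], [-25, 27, -6, 0, 0, 0, 85], [-25, 27, -6, 0, 0, 0, 85], [-25, 27, -6, 0, 0, 0, 85], [-25, 27, -6, 0, 0, 0, 85], [-25, 27, -6, 0, 0, 0, 85], [-25, 27, -6, 0, 0, 0, 85], [-25, 27, -6, 0, 0, 0, 85]]])

```text
time: 1.0
tool_pos: [0.3232, -0.3194, 0.2531]
tcp_rot: [[-0.945, -0.327, 0.0], [-0.327, 0.945, 0.0], [-0.0, 0.0, -1.0]]
wrist_force: [0.8, -0.7, -0.7]
grip_width: 0.0849
gripper_force: 0.0
```

Emit:
play_rows(moves=[[[-25, 27, -6, 0, 0, 0, 85], [-25, 27, -6, 0, 0, 0, 85], [-25, 27, -6, 0, 0, 0, 85], [-25, 27, -6, 0, 0, 0, 85], [-25, 27, -6, 0, 0, 0, 85], [-25, 27, -6, 0, 0, 0, 85], [-25, 27, -6, 0, 0, 0, 85], [-25, 27, -6, 0, 0, 0, 85]]])

```text
time: 1.8
tool_pos: [0.4413, -0.0497, 0.3013]
tcp_rot: [[-0.945, -0.328, 0.0], [-0.328, 0.945, 0.0], [-0.0, 0.0, -1.0]]
wrist_force: [0.2, -0.6, 0.7]
grip_width: 0.0848
gripper_force: 0.0
```

Emit:
play_rows(moves=[[[-25, 27, -6, 0, 0, 0, 85], [-25, 27, -6, 0, 0, 0, 85], [-25, 27, -6, 0, 0, 0, 85], [-25, 27, -6, 0, 0, 0, 85], [-25, 27, -6, 0, 0, 0, 85], [-25, 27, -6, 0, 0, 0, 85], [-25, 25, -6, 0, 0, 0, 85], [0, 0, 0, 0, 0, 0, 85]]])

```text
time: 2.6
tool_pos: [0.5465, 0.1861, 0.3417]
tcp_rot: [[-0.944, -0.331, -0.001], [-0.331, 0.944, -0.0], [0.001, 0.0, -1.0]]
wrist_force: [-0.9, 0.7, 0.2]
grip_width: 0.0849
gripper_force: 0.0
```

Run:
```python
from h import *
f=grab('wrist','d.png')
s=manip.sense(); print(s['time'],s['tool_pos'],np.array(s['tcp_rot']).round(3).tolist(),s['joint_pos'])
print(f['xyz'],np.array(f['rotation']).round(3).tolist(),f['fx'])
C=cloud(f)
m=(C[...,2]>.255)&(C[...,2]<.268)&(f['color'].max(2)<60)
m&=np.hypot(C[...,0]-.562,C[...,1]-.217)<.05
p=(C[m][:,:2]*1000).astype(np.float32); print(len(p)); 
if len(p)>5: print(cv2.minAreaRect(p))
m=(C[...,2]>.228)&(C[...,2]<.240)&(np.hypot(C[...,0]-.562,C[...,1]-.217)<.08)
print(cv2.minEnclosingCircle((C[m][:,:2]*1000).astype(np.float32)))
```

```text
2.65 [0.54555314 0.18436459 0.34171404] [[-0.944, -0.33, -0.002], [-0.33, 0.944, -0.001], [0.002, -0.0, -1.0]] [ 6.06854328e-01  2.40072024e-01  1.36938843e-01 -3.84795326e-04
 -1.46947467e+00 -1.84180975e+00]
[0.46932597 0.15832363 0.51060272] [[-0.331, 0.894, 0.302], [0.944, 0.313, 0.106], [0.0, 0.32, -0.947]] 319.42227590193863
589
((560.2495727539062, 214.777587890625), (42.658809661865234, 10.019258499145508), 15.983159065246582)
((559.68017578125, 214.6414031982422), 59.5998649597168)
```

View pics/d.png

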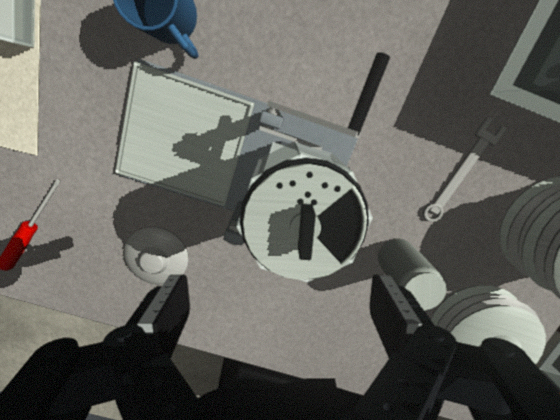

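The wrist view shows the bar at (308,230), the open window facing +y (340,225), the pan corners at (136,64) and (116,174), and the rod at (370,92). The bar centre is (0.560, 0.215) at an angle of 16°. I'll descend and grip it.

Emit:
play_rows(moves=[[[-12, 12, 10, 0, 0, 0.029, 85], [-12, 12, 10, 0, 0, 0.029, 85], [0, 0, 20, 0, 0, 0, 60], [0, 0, 20, 0, 0, 0, 50], [0, 0, 20, 0, 0, 0, 40], [0, 0, 12, 0, 0, 0, 40], [0, 0, 10, 0, 0, 0, 40], [0, 0, 0, 0, 0, 0, 40]]], newtons=40)

```text
time: 3.45
tool_pos: [0.5598, 0.2123, 0.2398]
tcp_rot: [[-0.962, -0.272, -0.002], [-0.272, 0.962, -0.001], [0.002, -0.001, -1.0]]
wrist_force: [-0.2, -1.2, -0.2]
grip_width: 0.0401
gripper_force: 0.0
```

Emit:
play_rows(moves=[[[0, 0, 0, 0, 0, 0, 20], [0, 0, 0, 0, 0, 0, 0], [0, 0, 0, 0, 0, 0, 0], [0, 0, 0, 0, 0, 0, 0], [0, 0, 0, 0, 0, 0, 0], [0, 0, 0, 0, 0, 0, 0], [0, 0, 0, 0, 0, 0, 0], [0, 0, 0, 0, 0, 0, 0]]], newtons=40)

```text
time: 4.25
tool_pos: [0.5605, 0.2131, 0.2409]
tcp_rot: [[-0.962, -0.272, -0.0], [-0.272, 0.962, -0.0], [0.0, -0.0, -1.0]]
wrist_force: [0.3, -0.1, -0.7]
grip_width: 0.0001
gripper_force: 0.0
```

Run:
```python
from h import *
s=manip.sense(); print(s['joint_pos'].round(3),s['grip_width'],s['gripper_force'],s['tool_pos'],s['ft_torque'])
f=grab('wrist')
np.save('x.npy',0)
# (stand yaw from the earlier wrist image pixels, with its calibration)
class o: pass
f0=dict(f); f0['xyz']=np.array([0.46932597,0.15832363,0.51060272]); f0['rotation']=np.array([[-0.331,0.894,0.302],[0.944,0.313,0.106],[0,0.32,-0.947]])
p=onplane(f0,[(136,64),(116,174),(225,205),(252,103)],.012); print('pan',p.round(4).tolist())
r=onplane(f0,[(384,55),(357,130)],.18); print('rod',r.round(4).tolist())
```

```text
[ 6.330e-01  3.190e-01  1.000e-03  0.000e+00 -1.253e+00 -1.928e+00] 0.00011145271124995306 0.0 [0.56048638 0.21307403 0.24090002] [-0.00176282 -0.03017723 -0.01055508]
pan [[0.4848, -0.0524, 0.012], [0.6528, -0.0513, 0.012], [0.645, 0.1261, 0.012], [0.4802, 0.1197, 0.012]]
rod [[0.395, 0.2365, 0.18], [0.466, 0.2401, 0.18]]
```

The fingers closed fully, so they missed the bar. I'll look.

Run:
```python
from h import *
f=grab('wrist','e1.png'); g=grab('scene','e2.png'); h=grab('side','e3.png')
w=f['color'][60:420,120:560]; c=g['color'][200:300,290:420]; d=h['color'][190:290,220:350]
b=lambda i,W,H: cv2.cvtColor(cv2.resize(i,(W,H),interpolation=cv2.INTER_CUBIC),cv2.COLOR_RGB2BGR)
cv2.imwrite('pics/e.png',np.hstack([b(w,400,330),np.vstack([b(c,400,300)[:165*2][:300],])[:300] if 0 else b(c,400,330)]))
cv2.imwrite('pics/e.png',np.vstack([np.hstack([b(w,400,300),b(c,400,300)]),np.hstack([b(d,400,300),np.zeros((300,400,3),np.uint8)])]))
```

```text
(no output)
```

View pics/e.png

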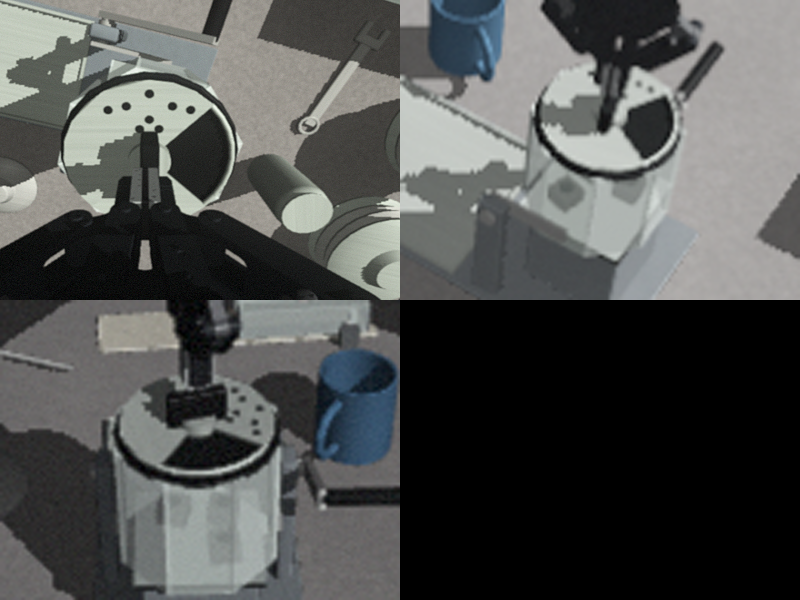

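The wrist crop seems to show the bar at (150,150) lined up with the fingers, yet the reported opening is 0. I'll zoom in.

Run:
```python
from h import *
w=cv2.imread('pics/e1.png')[190:330,220:360]; g=cv2.imread('pics/e2.png')[200:260,325:385]; h=cv2.imread('pics/e3.png')[190:250,255:315]
r=lambda i:cv2.convertScaleAbs(cv2.resize(i,(266,266),interpolation=cv2.INTER_CUBIC),alpha=2,beta=20)
cv2.imwrite('pics/e4.png',np.hstack([r(w),r(g),r(h)]))
f=grab('wrist'); C=cloud(f)
# dark points above lid
for v in range(215,300,12): print(v,[(u,C[v,u].round(3).tolist()) for u in range(275,300,8)])
```

```text
215 [(275, [0.541, 0.204, 0.234]), (283, [0.54, 0.209, 0.233]), (291, [0.538, 0.213, 0.234]), (299, [0.537, 0.218, 0.235])]
227 [(275, [0.543, 0.205, 0.248]), (283, [0.54, 0.209, 0.252]), (291, [0.539, 0.213, 0.252]), (299, [0.544, 0.22, 0.234])]
239 [(275, [0.544, 0.206, 0.261]), (283, [0.543, 0.209, 0.261]), (291, [0.542, 0.213, 0.262]), (299, [0.549, 0.221, 0.24])]
251 [(275, [0.551, 0.207, 0.261]), (283, [0.549, 0.211, 0.262]), (291, [0.548, 0.215, 0.261]), (299, [0.556, 0.223, 0.24])]
263 [(275, [0.551, 0.208, 0.274]), (283, [0.55, 0.211, 0.274]), (291, [0.549, 0.215, 0.273]), (299, [0.563, 0.225, 0.241])]
275 [(275, [0.551, 0.208, 0.285]), (283, [0.55, 0.211, 0.284]), (291, [0.549, 0.215, 0.285]), (299, [0.552, 0.22, 0.278])]
287 [(275, [0.551, 0.208, 0.294]), (283, [0.55, 0.211, 0.295]), (291, [0.549, 0.214, 0.295]), (299, [0.552, 0.219, 0.287])]
299 [(275, [0.551, 0.208, 0.303]), (283, [0.55, 0.211, 0.303]), (291, [0.549, 0.214, 0.303]), (299, [0.552, 0.218, 0.298])]
```

View pics/e4.png

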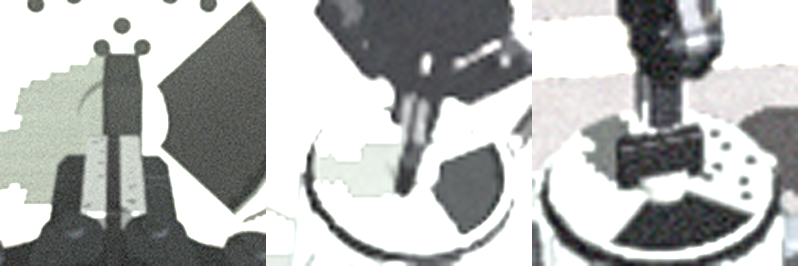

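Run:
```python
from h import *
f=grab('wrist'); s=manip.sense(); p=s['tool_pos']; R=np.array(s['tcp_rot']); print(s['time'],p)
for dz in (0,-.019,-.04): print(dz,proj(f,[p+R@[0,0,dz],p+R@[.011,0,dz]]).round(0).tolist())
f0=dict(f); f0['xyz']=np.array([0.46932597,0.15832363,0.51060272]); f0['rotation']=np.array([[-0.331,0.894,0.302],[0.944,0.313,0.106],[0,0.32,-0.947]])
p0=np.array([0.54555,0.18436,0.34171]);R0=np.array([[-0.944,-0.33,-0.002],[-0.33,0.944,-0.001],[0.002,0,-1]])
for dz in (0,-.013,-.033): print(dz,proj(f0,[p0+R0@[0.011,.042,dz],p0+R0@[0.011,-.042,dz]]).round(0).tolist())
print((R.T@(np.array(f['xyz'])-p)).round(4),(R0.T@(f0['xyz']-p0)).round(4))
C=cloud(f)
for u in (270,277,288,294): print(u,[C[v,u].round(3).tolist() for v in range(254,268,2)])
```

```text
4.55 [0.56049864 0.21306711 0.24088069]
0 [[280.0, 253.0], [280.0, 236.0]]
-0.019 [[280.0, 269.0], [280.0, 250.0]]
-0.04 [[281.0, 291.0], [281.0, 270.0]]
0 [[352.0, 234.0], [205.0, 234.0]]
-0.013 [[357.0, 243.0], [199.0, 243.0]]
-0.033 [[367.0, 261.0], [189.0, 261.0]]
[ 0.0821 -0.0006 -0.1689] [ 0.0809  0.0006 -0.1687]
270 [[0.563, 0.208, 0.24], [0.564, 0.208, 0.24], [0.565, 0.208, 0.24], [0.567, 0.209, 0.239], [0.552, 0.205, 0.272], [0.551, 0.205, 0.275], [0.551, 0.205, 0.277]]
277 [[0.551, 0.209, 0.262], [0.553, 0.209, 0.262], [0.553, 0.209, 0.263], [0.555, 0.21, 0.262], [0.551, 0.209, 0.272], [0.551, 0.209, 0.274], [0.551, 0.209, 0.276]]
288 [[0.55, 0.214, 0.261], [0.551, 0.214, 0.263], [0.552, 0.215, 0.263], [0.553, 0.215, 0.261], [0.549, 0.213, 0.273], [0.549, 0.214, 0.275], [0.549, 0.214, 0.276]]
294 [[0.549, 0.217, 0.263], [0.55, 0.218, 0.261], [0.551, 0.218, 0.262], [0.553, 0.218, 0.262], [0.554, 0.219, 0.261], [0.555, 0.219, 0.261], [0.556, 0.219, 0.261]]
```

The pads' lower ends show at z≈0.271 while the reported TCP is 0.241, so the real tips sit about 28 mm behind the reported TCP. I'll open, go down 26 mm and try again.

Emit:
play_rows(moves=[[[0, 0, 0, 0, 0, 0, 40], [0, 0, 0, 0, 0, 0, 40], [0, 0, 0, 0, 0, 0, 40], [0, 1, 8, 0, 0, 0, 40], [0, 1, 8, 0, 0, 0, 40], [0, 0, 6, 0, 0, 0, 40], [0, 0, 4, 0, 0, 0, 40], [0, 0, 0, 0, 0, 0, 40]]])

```text
time: 5.35
tool_pos: [0.5595, 0.2148, 0.2138]
tcp_rot: [[-0.962, -0.272, -0.002], [-0.272, 0.962, -0.001], [0.002, -0.001, -1.0]]
wrist_force: [-0.1, -0.2, 0.2]
grip_width: 0.0401
gripper_force: 0.0
```

Emit:
play_rows(moves=[[[0, 0, 0, 0, 0, 0, 20], [0, 0, 0, 0, 0, 0, 0], [0, 0, 0, 0, 0, 0, 0], [0, 0, 0, 0, 0, 0, 0], [0, 0, 0, 0, 0, 0, 0], [0, 0, 0, 0, 0, 0, 0], [0, 0, 0, 0, 0, 0, 0], [0, 0, 0, 0, 0, 0, 0]]], newtons=40)

```text
time: 6.15
tool_pos: [0.5601, 0.2154, 0.2154]
tcp_rot: [[-0.962, -0.273, 0.001], [-0.273, 0.962, 0.001], [-0.001, 0.001, -1.0]]
wrist_force: [-2.1, 2.9, 3.8]
grip_width: 0.0099
gripper_force: 43.6
```

Gripped at 10 mm, so I'll correct for the 28 mm from here on. Now I turn the dial anticlockwise.

Emit:
play_rows(moves=[[[0, 0, 0, 0, 0, -0.1, 0], [0, 0, 0, 0, 0, -0.14, 0], [0, 0, 0, 0, 0, -0.14, 0], [0, 0, 0, 0, 0, -0.14, 0], [0, 0, 0, 0, 0, -0.14, 0], [0, 0, 0, 0, 0, -0.14, 0], [0, 0, 0, 0, 0, -0.14, 0], [0, 0, 0, 0, 0, -0.14, 0]]], newtons=60)

```text
time: 6.95
tool_pos: [0.5608, 0.215, 0.2154]
tcp_rot: [[-0.208, -0.978, 0.002], [-0.978, 0.208, 0.0], [-0.001, -0.002, -1.0]]
wrist_force: [0.6, 1.3, 2.8]
grip_width: 0.0093
gripper_force: 63.5
```

Emit:
play_rows(moves=[[[0, 0, 0, 0, 0, -0.14, 0], [0, 0, 0, 0, 0, -0.14, 0], [0, 0, 0, 0, 0, -0.14, 0], [0, 0, 0, 0, 0, -0.14, 0], [0, 0, 0, 0, 0, -0.14, 0], [0, 0, 0, 0, 0, -0.14, 0], [0, 0, 0, 0, 0, -0.14, 0], [0, 0, 0, 0, 0, -0.14, 0]]])

```text
time: 7.75
tool_pos: [0.5617, 0.2154, 0.2155]
tcp_rot: [[0.79, -0.613, 0.004], [-0.613, -0.79, 0.001], [0.002, -0.004, -1.0]]
wrist_force: [3.4, 2.4, 1.7]
grip_width: 0.0096
gripper_force: 63.3
```

Emit:
play_rows(moves=[[[0, 0, 0, 0, 0, -0.14, 0], [0, 0, 0, 0, 0, -0.14, 0], [0, 0, 0, 0, 0, -0.14, 0], [0, 0, 0, 0, 0, -0.1, 0], [0, 0, 0, 0, 0, -0.05, 0], [0, 0, 0, 0, 0, -0.05, 0], [0, 0, 0, 0, 0, 0, 0], [0, 0, 0, 0, 0, 0, 0]]])

```text
time: 8.55
tool_pos: [0.5619, 0.2159, 0.2154]
tcp_rot: [[0.999, -0.047, 0.004], [-0.047, -0.999, 0.002], [0.004, -0.002, -1.0]]
wrist_force: [3.8, 3.6, 0.4]
grip_width: 0.0096
gripper_force: 63.2
```

Run:
```python
from h import *
s=manip.sense(); print(s['time'],s['tool_pos'].round(4),s['joint_pos'].round(3),s['grip_width'],s['gripper_force'],s['ft_torque'],s['wrist_force'],np.degrees(np.arctan2(s['tcp_rot'][1][0],s['tcp_rot'][0][0])))
```

```text
8.55 [0.5619 0.2159 0.2154] [ 6.360e-01  3.360e-01 -3.900e-02  1.000e-03 -1.191e+00  8.880e-01] 0.009629833301377077 63.218804597854614 [ 1.02833536 -0.99680032  0.04385219] [3.84920237 3.63387187 0.42836582] -2.668116377224149
```

Emit:
play_rows(moves=[[[0, 0, 0, 0, 0, -0.03, 0], [0, 0, 0, 0, 0, -0.03, 0], [0, 0, 0, 0, 0, -0.02, 0], [0, 0, 0, 0, 0, 0, 0], [0, 0, 0, 0, 0, 0, 0], [0, 0, 0, 0, 0, 0, 40], [0, 0, 0, 0, 0, 0, 40], [0, 0, 0, 0, 0, 0, 40]]])

```text
time: 9.35
tool_pos: [0.5593, 0.2142, 0.2143]
tcp_rot: [[0.999, 0.034, -0.002], [0.034, -0.999, -0.002], [-0.002, 0.002, -1.0]]
wrist_force: [-0.3, -0.4, -0.1]
grip_width: 0.0403
gripper_force: 0.0
```

Emit:
play_rows(moves=[[[0, 0, -20, 0, 0, 0, 40], [0, 0, -30, 0, 0, 0, 50], [0, 0, -30, 0, 0, 0, 60], [0, 0, -30, 0, 0, 0, 60], [0, 0, 0, 0, 0, 0, 60], [0, 0, 0, 0, 0, 0, 60], [0, 0, 0, 0, 0, 0, 60], [0, 0, 0, 0, 0, 0, 60]]])

```text
time: 10.15
tool_pos: [0.5594, 0.2146, 0.3233]
tcp_rot: [[0.999, 0.034, -0.003], [0.034, -0.999, -0.002], [-0.003, 0.002, -1.0]]
wrist_force: [0.4, 0.2, -0.2]
grip_width: 0.0598
gripper_force: 0.0
```

Run:
```python
from h import *
f=grab('wrist','f.png')
s=manip.sense(); print(s['time'],s['tool_pos'].round(4),np.array(s['tcp_rot']).round(3).tolist(),s['joint_pos'].round(3))
C=cloud(f); rr=np.hypot(C[...,0]-.562,C[...,1]-.215)
m=(C[...,2]>.257)&(C[...,2]<.268)&(rr<.03)&(f['color'].max(2)<70)
p=(C[m][:,:2]*1000).astype(np.float32); print(len(p),cv2.minAreaRect(p) if len(p)>5 else 0)
for n in ('scene','side','wrist'):
    f=grab(n); C=cloud(f)
    m=(f['color'].max(2)<60)&(C[...,2]>.15)&(C[...,2]<.2)&(abs(C[...,0]-.425)<.06)&(abs(C[...,1]-.24)<.04)
    p=C[m]
    if len(p)>10: print(n,len(p),np.percentile(p,[3,97],axis=0).round(4).tolist(),p.mean(0).round(4), np.polyfit(p[:,0],p[:,1],1))
```

```text
10.2 [0.5595 0.2147 0.3235] [[0.999, 0.034, -0.002], [0.034, -0.999, -0.002], [-0.002, 0.001, -1.0]] [ 0.636  0.288  0.158 -0.    -1.444  0.969]
694 ((562.5796508789062, 214.8852996826172), (42.53221130371094, 10.486982345581055), 2.4766948223114014)
scene 36 [[0.3963, 0.2324, 0.177], [0.4601, 0.241, 0.1856]] [0.4274 0.2358 0.1818] [0.00088532 0.23544926]
side 191 [[0.397, 0.2211, 0.1645], [0.4728, 0.2473, 0.1822]] [0.4329 0.2413 0.1775] [-0.08721667  0.27904732]
wrist 521 [[0.3984, 0.2315, 0.1781], [0.4632, 0.2421, 0.1822]] [0.4313 0.2367 0.1804] [0.006953   0.23374366]
```

View pics/f.png

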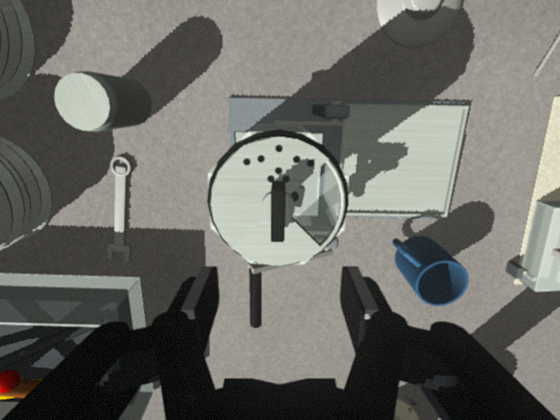

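The window now lies over the port on the -y side, and the bar is at 2.5° (its stop). The rod is at about (0.427, 0.236), vertical in the image at (255,297). Going to the rod.

Emit:
play_rows(moves=[[[-35, -6, 0, 0, 0, 0, 60], [-35, -6, 0, 0, 0, 0, 60], [-35, -7, 0, 0, 0, 0, 60], [-34, -7, 0, 0, 0, 0, 60], [0, 0, 30, 0, 0, 0, 60], [0, 0, 30, 0, 0, 0, 60], [0, 0, 30, 0, 0, 0, 60], [0, 0, 0, 0, 0, 0, 60]]])

```text
time: 11.15
tool_pos: [0.4177, 0.2344, 0.2311]
tcp_rot: [[0.999, 0.034, -0.007], [0.034, -0.999, -0.006], [-0.007, 0.006, -1.0]]
wrist_force: [0.6, -0.3, -0.6]
grip_width: 0.0598
gripper_force: 0.0
```

Run:
```python
from h import *
s=manip.sense(); print(s['time'],s['tool_pos'].round(4))
f=grab('wrist'); C=cloud(f)
m=(f['color'].max(2)<60)&(C[...,2]>.165)&(C[...,2]<.19)&(abs(C[...,0]-.425)<.06)&(abs(C[...,1]-.24)<.03)
p=C[m]; print(len(p),np.percentile(p,[3,97],axis=0).round(4).tolist(),p.mean(0).round(4),np.polyfit(p[:,0],p[:,1],1))
```

```text
11.15 [0.4177 0.2344 0.2311]
1666 [[0.3974, 0.231, 0.1772], [0.4663, 0.2431, 0.1822]] [0.4338 0.2369 0.1801] [0.00487346 0.23481359]
```

Emit:
play_rows(moves=[[[2, -2, 25, 0, 0, 0, 50], [0, 0, 25, 0, 0, 0, 45], [0, 0, 25, 0, 0, 0, 40], [0, 0, 18, 0, 0, 0, 35], [0, 0, 10, 0, 0, 0, 30], [0, 0, 0, 0, 0, 0, 0], [0, 0, 0, 0, 0, 0, 0], [0, 0, 0, 0, 0, 0, 0]]], newtons=25)

```text
time: 12.0
tool_pos: [0.4225, 0.2376, 0.1324]
tcp_rot: [[0.999, 0.034, 0.0], [0.034, -0.999, -0.001], [0.0, 0.001, -1.0]]
wrist_force: [3.7, -3.8, -4.5]
grip_width: 0.0129
gripper_force: 24.5
```

Emit:
play_rows(moves=[[[0, 0, 0, 0, 0, 0, 0], [0, 0, 0, 0, 0, 0, 0], [0, 0, 0, 0, 0, 0, 0], [0, 0, 0, 0, 0, 0, 0], [0, 0, 0, 0, 0, 0, 0], [0, 0, 0, 0, 0, 0, 0], [0, 0, 0, 0, 0, 0, 0], [0, 0, 0, 0, 0, 0, 0]]], newtons=25)

```text
time: 12.8
tool_pos: [0.4225, 0.2376, 0.1324]
tcp_rot: [[0.999, 0.033, 0.001], [0.033, -0.999, -0.001], [0.0, 0.001, -1.0]]
wrist_force: [2.9, -3.5, -5.1]
grip_width: 0.013
gripper_force: 24.5
```

Emit:
play_rows(moves=[[[0, 7.6, -12, 0, 0, 0, 0], [0, 9.4, -10.7, 0, 0, 0, 0], [0, 10.8, -9.3, 0, 0, 0, 0], [0, 12.1, -7.5, 0, 0, 0, 0], [0, 13.1, -5.6, 0, 0, 0, 0], [0, 13.8, -3.6, 0, 0, 0, 0], [0, 14.1, -1.5, 0, 0, 0, 0], [0, 0, 0, 0, 0, 0, 0]]], newtons=30)

```text
time: 13.6
tool_pos: [0.4255, 0.1571, 0.1862]
tcp_rot: [[0.999, 0.034, 0.005], [0.034, -0.999, 0.003], [0.005, -0.003, -1.0]]
wrist_force: [-5.4, 0.8, 9.9]
grip_width: 0.0125
gripper_force: 31.0
```

```bash
cat > rod.py <<'E'
from h import *
def rod():
    s=manip.sense(); print(s['time'],s['tool_pos'].round(4),s['wrist_force'].round(1),s['grip_width'])
    for n in ('scene','side'):
        f=grab(n); C=cloud(f)
        m=(f['color'].max(2)<60)&(C[...,2]>.13)&(C[...,2]<.24)&(C[...,0]>.385)&(C[...,0]<.405)&(abs(C[...,1]-.155)<.11)
        p=C[m]; print(n,len(p),np.median(p,axis=0).round(4) if len(p) else '')
rod()
E
python3 rod.py
```

```text
13.6 [0.4255 0.1571 0.1862] [-5.4  0.8  9.9] 0.012509156691254814
scene 0 
side 26 [0.399  0.1622 0.2277]
```

The rod is rolling in the pads towards the tips, about 7 mm per rad. Near the balance point I'll re-cage 14 mm deeper and go on.

Emit:
play_rows(moves=[[[0, 0, 0, 0, 0, 0, 24], [0, 0, 0, 0, 0, 0, 24], [0, 0, 7, 0, 0, 0, 24], [0, 0, 8, 0, 0, 0, 24], [0, 0, 0, 0, 0, 0, 0], [0, 0, 0, 0, 0, 0, 0], [0, 0, 0, 0, 0, 0, 0], [0, 0, 0, 0, 0, 0, 0]]], newtons=25)

```text
time: 14.5
tool_pos: [0.4237, 0.1567, 0.1654]
tcp_rot: [[0.999, 0.033, -0.003], [0.033, -0.999, -0.002], [-0.003, 0.002, -1.0]]
wrist_force: [1.9, -0.0, -13.4]
grip_width: 0.0133
gripper_force: 24.4
```

```bash
python3 rod.py
```

```text
14.5 [0.4237 0.1567 0.1654] [  1.9  -0.  -13.4] 0.01331346698460436
scene 0 
side 12 [0.3967 0.1626 0.2264]
```

Emit:
play_rows(moves=[[[0, 14.3, 0.7, 0, 0, 0, 0], [0, 13.9, 2.7, 0, 0, 0, 0], [0, 13.4, 4.9, 0, 0, 0, 0], [0, 12.6, 6.7, 0, 0, 0, 0], [0, 11.3, 8.6, 0, 0, 0, 0], [0, 10, 10.1, 0, 0, 0, 0], [0, 8.3, 11.6, 0, 0, 0, 0], [0, 6, 11, 0, 0, 0, 0]]], newtons=25)

```text
time: 15.4
tool_pos: [0.4277, 0.0676, 0.112]
tcp_rot: [[0.999, 0.034, 0.0], [0.034, -0.999, 0.001], [0.0, -0.001, -1.0]]
wrist_force: [-5.0, 2.9, 1.4]
grip_width: 0.0137
gripper_force: 25.5
```

```bash
python3 rod.py
python3 - <<'E'
from h import *
grab('scene','g1.png');grab('side','g2.png')
b=lambda n,x,y:cv2.resize(cv2.imread('pics/'+n)[y:y+130,x:x+160],(400,325),interpolation=cv2.INTER_CUBIC)
cv2.imwrite('pics/g.png',np.hstack([b('g1.png',250,180),b('g2.png',220,160)]))
E
```

```text
15.4 [0.4277 0.0676 0.112 ] [-5.   2.9  1.4] 0.013691992914942585
scene 0 
side 17 [0.3992 0.0724 0.1708]
```

View pics/g.png

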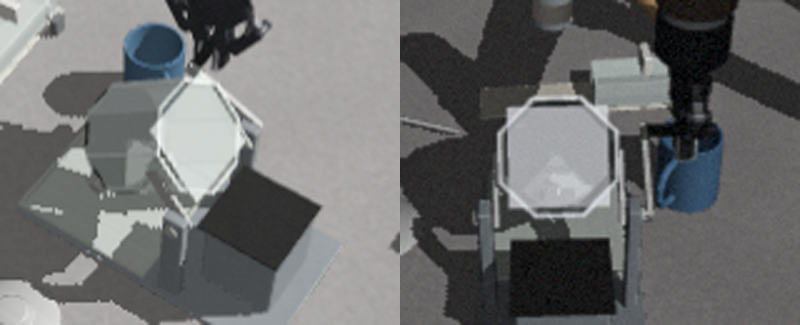

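The canister is tipped to about 2.2 rad, mouth down over the pan, with the gripper still on the rod. I'll rock it now.

Emit:
play_rows(moves=[[[0, 6, 16, 0, 0, 0, 0], [0, -6, -16, 0, 0, 0, 0], [0, -10, -16, 0, 0, 0, 0], [0, -13, -14, 0, 0, 0, 0], [0, 13, 14, 0, 0, 0, 0], [0, 10, 16, 0, 0, 0, 0], [0, 6, 16, 0, 0, 0, 0], [0, 0, 0, 0, 0, 0, 0]]], newtons=40)

```text
time: 16.4
tool_pos: [0.4284, 0.0618, 0.0952]
tcp_rot: [[0.999, 0.034, 0.001], [0.034, -0.999, 0.0], [0.001, -0.0, -1.0]]
wrist_force: [-1.1, -1.2, -5.5]
grip_width: 0.0125
gripper_force: 41.8
```

Emit:
play_rows(moves=[[[0, -6, -16, 0, 0, 0, 0], [0, -10, -16, 0, 0, 0, 0], [0, -13, -14, 0, 0, 0, 0], [0, -7, -6, 0, 0, 0, 0], [0, 20, 20, 0, 0, 0, 0], [0, 10, 16, 0, 0, 0, 0], [0, 6, 16, 0, 0, 0, 0], [0, 0, 0, 0, 0, 0, 0]]])

```text
time: 17.2
tool_pos: [0.43, 0.0621, 0.0956]
tcp_rot: [[0.999, 0.034, 0.003], [0.034, -0.999, 0.001], [0.003, -0.001, -1.0]]
wrist_force: [3.2, -1.5, -3.5]
grip_width: 0.0129
gripper_force: 42.2
```

```bash
python3 rod.py
python3 - <<'E'
from h import *
grab('scene','i1.png');grab('side','i2.png')
b=lambda n,x,y:cv2.resize(cv2.imread('pics/'+n)[y:y+130,x:x+160],(400,325),interpolation=cv2.INTER_CUBIC)
cv2.imwrite('pics/i.png',np.hstack([b('i1.png',250,180),b('i2.png',220,160)]))
E
```

```text
17.2 [0.43   0.0621 0.0956] [ 3.2 -1.5 -3.5] 0.012949482257106914
scene 0 
side 16 [0.3998 0.0681 0.1583]
```

View pics/i.png

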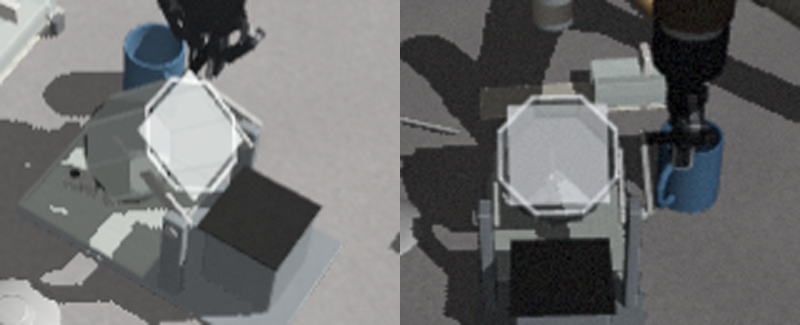

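One nut shows in the pan, at scene crop (75,165). I'll keep rocking a few more cycles, with a harder snap at the lower stop.

Emit:
play_rows(moves=[[[0, -6, -16, 0, 0, 0, 0], [0, -10, -16, 0, 0, 0, 0], [0, -13, -14, 0, 0, 0, 0], [0, -7, -6, 0, 0, 0, 0], [0, 20, 20, 0, 0, 0, 0], [0, 14, 25, 0, 0, 0, 0], [0, 2, 7, 0, 0, 0, 0], [0, 0, 0, 0, 0, 0, 0]]])

```text
time: 18.2
tool_pos: [0.4302, 0.0619, 0.0961]
tcp_rot: [[0.999, 0.035, 0.004], [0.035, -0.999, -0.0], [0.004, 0.0, -1.0]]
wrist_force: [6.2, -5.7, -1.9]
grip_width: 0.0133
gripper_force: 41.8
```

Emit:
play_rows(moves=[[[0, -6, -16, 0, 0, 0, 0], [0, -10, -16, 0, 0, 0, 0], [0, -13, -14, 0, 0, 0, 0], [0, -7, -6, 0, 0, 0, 0], [0, 20, 20, 0, 0, 0, 0], [0, 14, 25, 0, 0, 0, 0], [0, 2, 7, 0, 0, 0, 0], [0, 0, 0, 0, 0, 0, 0]]])

```text
time: 19.0
tool_pos: [0.4302, 0.0619, 0.097]
tcp_rot: [[0.999, 0.036, 0.004], [0.036, -0.999, -0.001], [0.004, 0.001, -1.0]]
wrist_force: [2.5, -5.8, 5.2]
grip_width: 0.0132
gripper_force: 42.3
```

Emit:
play_rows(moves=[[[0, -6, -16, 0, 0, 0, 0], [0, -10, -16, 0, 0, 0, 0], [0, -13, -14, 0, 0, 0, 0], [0, -7, -6, 0, 0, 0, 0], [0, 20, 20, 0, 0, 0, 0], [0, 14, 25, 0, 0, 0, 0], [0, 2, 7, 0, 0, 0, 0], [0, 0, 0, 0, 0, 0, 0]]])

```text
time: 19.8
tool_pos: [0.4308, 0.0619, 0.0973]
tcp_rot: [[0.999, 0.036, 0.005], [0.036, -0.999, -0.0], [0.005, 0.001, -1.0]]
wrist_force: [4.3, -7.8, 5.3]
grip_width: 0.013
gripper_force: 42.6
```

Emit:
play_rows(moves=[[[0, -6, -16, 0, 0, 0, 0], [0, -10, -16, 0, 0, 0, 0], [0, -13, -14, 0, 0, 0, 0], [0, -7, -6, 0, 0, 0, 0], [0, 20, 20, 0, 0, 0, 0], [0, 14, 25, 0, 0, 0, 0], [0, 2, 7, 0, 0, 0, 0], [0, 0, 0, 0, 0, 0, 0]]])

```text
time: 20.6
tool_pos: [0.4312, 0.0619, 0.0974]
tcp_rot: [[0.999, 0.036, 0.006], [0.036, -0.999, -0.001], [0.006, 0.001, -1.0]]
wrist_force: [5.1, -7.3, 4.3]
grip_width: 0.0128
gripper_force: 42.9
```

```bash
python3 rod.py
```

```text
20.6 [0.4312 0.0619 0.0974] [ 5.1 -7.3  4.3] 0.012784830217405403
scene 0 
side 20 [0.4009 0.0665 0.1574]
```

Emit:
play_rows(moves=[[[0, 0, 0, 0, 0, 0, 24], [0, 0, 0, 0, 0, 0, 24], [0, 0, -6, 0, 0, 0, 24], [0, 0, -6, 0, 0, 0, 24], [0, 0, 0, 0, 0, 0, 0], [0, 0, 0, 0, 0, 0, 0], [0, 0, 0, 0, 0, 0, 0], [0, 0, 0, 0, 0, 0, 0]]], newtons=40)

```text
time: 21.5
tool_pos: [0.4289, 0.0618, 0.1082]
tcp_rot: [[0.999, 0.034, 0.002], [0.034, -0.999, 0.0], [0.002, -0.0, -1.0]]
wrist_force: [-1.1, -0.8, 7.9]
grip_width: 0.0126
gripper_force: 38.8
```

Emit:
play_rows(moves=[[[0, -3.5, -9, 0, 0, 0, 0], [0, -6.6, -12.6, 0, 0, 0, 0], [0, -8.3, -11.6, 0, 0, 0, 0], [0, -10, -10, 0, 0, 0, 0], [0, -11.3, -8.6, 0, 0, 0, 0], [0, -12.6, -6.7, 0, 0, 0, 0], [0, -13.4, -4.9, 0, 0, 0, 0], [0, -13.9, -2.7, 0, 0, 0, 0]]])

```text
time: 22.3
tool_pos: [0.4278, 0.138, 0.1794]
tcp_rot: [[0.999, 0.035, 0.007], [0.035, -0.999, -0.006], [0.006, 0.006, -1.0]]
wrist_force: [-1.5, -8.5, 21.5]
grip_width: 0.0124
gripper_force: 41.7
```

```bash
python3 rod.py
```

```text
22.3 [0.4278 0.138  0.1794] [-1.5 -8.5 21.5] 0.012437161272117853
scene 0 
side 24 [0.3997 0.1457 0.228 ]
```

Emit:
play_rows(moves=[[[0, 0, 0, 0, 0, 0, 18], [0, -14.3, -1, 0, 0, 0, 18], [0, -14.1, 1.5, 0, 0, 0, 18], [0, -13.8, 3.6, 0, 0, 0, 18], [0, -13.1, 5.6, 0, 0, 0, 18], [0, -12.1, 7.5, 0, 0, 0, 18], [0, -10.8, 9.3, 0, 0, 0, 18], [0, -9.4, 10.7, 0, 0, 0, 18]]])

```text
time: 23.2
tool_pos: [0.4222, 0.23, 0.1345]
tcp_rot: [[0.999, 0.035, -0.0], [0.035, -0.999, 0.0], [-0.0, -0.0, -1.0]]
wrist_force: [1.3, -0.4, 0.8]
grip_width: 0.0181
gripper_force: 0.6
```

Emit:
play_rows(moves=[[[0, -7.6, 12, 0, 0, 0, 18], [0, -5, 5, 0, 0, 0, 18], [0, 0, 0, 0, 0, 0, 18], [0, 0, 0, 0, 0, 0, 18], [0, 0, 0, 0, 0, 0, 18], [0, 0, 0, 0, 0, 0, 18], [0, 0, 0, 0, 0, 0, 18], [0, 0, 0, 0, 0, 0, 18]]])

```text
time: 24.0
tool_pos: [0.4205, 0.2395, 0.1174]
tcp_rot: [[0.999, 0.033, -0.004], [0.033, -0.999, -0.004], [-0.004, 0.003, -1.0]]
wrist_force: [0.1, -5.0, -3.1]
grip_width: 0.0178
gripper_force: 2.7
```

```bash
python3 rod.py;python3 - <<'E'
from h import *
grab('scene','j1.png');grab('side','j2.png')
b=lambda n,x,y:cv2.resize(cv2.imread('pics/'+n)[y:y+130,x:x+160],(400,325),interpolation=cv2.INTER_CUBIC)
cv2.imwrite('pics/j.png',np.hstack([b('j1.png',240,190),b('j2.png',210,200)]))
E
```

```text
24.0 [0.4205 0.2395 0.1174] [ 0.1 -5.  -3.1] 0.017814509548685097
scene 2 [0.4018 0.2325 0.1788]
side 8 [0.4036 0.2612 0.2215]
```

View pics/j.png

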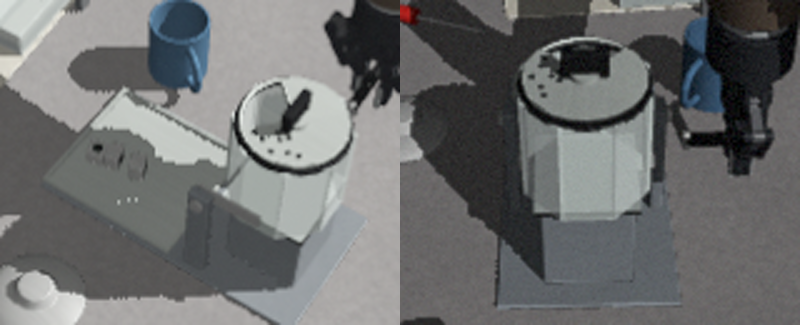

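The canister is upright and looks empty. Three nuts lie close together in the pan, at scene (279,250), (286,252) and (295,255). I'll release the rod, rise and look from above the pan.

Emit:
play_rows(moves=[[[0, 0, 0, 0, 0, 0, 50], [0, 0, 0, 0, 0, 0, 50], [0, 0, 0, 0, 0, 0, 50], [0, 0, -30, 0, 0, 0, 50], [0, 0, -40, 0, 0, 0, 50], [0, 0, -40, 0, 0, 0, 50], [0, 0, -40, 0, 0, 0, 50], [0, 0, 0, 0, 0, 0, 50]]])

```text
time: 25.0
tool_pos: [0.425, 0.2439, 0.2756]
tcp_rot: [[0.999, 0.035, 0.011], [0.035, -0.999, 0.01], [0.012, -0.009, -1.0]]
wrist_force: [-0.7, -0.1, -0.3]
grip_width: 0.0501
gripper_force: 0.0
```

Run:
```python
from h import *
f=grab('scene'); print(onplane(f,[(279,250),(286,252),(295,255)],.02).round(3).tolist())
C=cloud(f)
m=(C[...,2]>.014)&(C[...,2]<.035)&(C[...,0]>.49)&(C[...,0]<.64)&(C[...,1]>-.045)&(C[...,1]<.06)
n,l,st,ce=cv2.connectedComponentsWithStats(m.astype(np.uint8))
for i in range(1,n):
    if st[i,4]>8: print(st[i].tolist(),ce[i].round(0),C[l==i].mean(0).round(3))
```

```text
[[0.583, -0.021, 0.02], [0.577, 0.001, 0.02], [0.57, 0.029, 0.02]]
[274, 246, 16, 11, 110] [282. 251.] [ 0.583 -0.011  0.024]
[291, 250, 8, 11, 60] [295. 255.] [0.575 0.032 0.027]
```

Emit:
play_rows(moves=[[[15, 35, 0, 0, 0, 0, 50], [15, 35, 0, 0, 0, 0, 50], [15, 35, 0, 0, 0, 0, 50], [15, 35, 0, 0, 0, 0, 50], [15, 35, 10, 0, 0, 0, 50], [15, 35, 20, 0, 0, 0, 50], [15, 35, 30, 0, 0, 0, 50], [0, 0, 10, 0, 0, 0, 50]]])

```text
time: 25.85
tool_pos: [0.5341, -0.0031, 0.1941]
tcp_rot: [[1.0, 0.029, -0.007], [0.029, -1.0, -0.001], [-0.007, 0.001, -1.0]]
wrist_force: [-0.7, 0.7, -1.7]
grip_width: 0.0503
gripper_force: 0.0
```

```bash
cat > nuts.py <<'E'
from h import *
import sys
def nuts(tag,box=(.47,.70,-.10,.13)):
    f=grab('wrist',tag+'.png'); s=manip.sense(); print(s['time'],s['tool_pos'].round(4),np.array(s['tcp_rot']).round(3).tolist())
    C=cloud(f)
    m=(C[...,2]>.017)&(C[...,2]<.036)&(C[...,0]>box[0])&(C[...,0]<box[1])&(C[...,1]>box[2])&(C[...,1]<box[3])
    m=cv2.morphologyEx(m.astype(np.uint8),cv2.MORPH_OPEN,np.ones((3,3)))
    n,l,st,ce=cv2.connectedComponentsWithStats(m)
    for i in range(1,n):
        if st[i,4]<80: continue
        p=C[l==i]; zt=np.percentile(p[:,2],95); q=p[p[:,2]>zt-.004]
        r=cv2.minAreaRect((q[:,:2]*1000).astype(np.float32))
        print(ce[i].round(0),st[i,4],'ztop %.4f'%zt,[np.round(v,1) for v in r])
if __name__=='__main__': nuts(sys.argv[1])
E
python3 nuts.py k
```

```text
25.9 [ 0.5332 -0.0018  0.1936] [[1.0, 0.03, -0.009], [0.03, -1.0, -0.001], [-0.009, 0.001, -1.0]]
[289. 140.] 957 ztop 0.0305 [array([578.7,  -0.9]), array([24., 18.]), np.float64(15.0)]
[247. 146.] 438 ztop 0.0309 [array([574.5,  30.9]), array([23.9, 18. ]), np.float64(21.8)]
```

View pics/k.png

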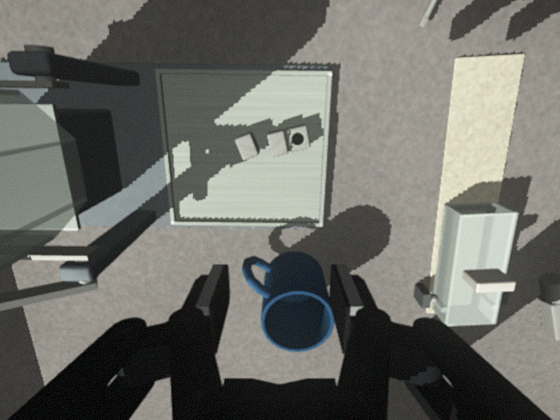

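The view shows three nuts. The middle and left ones stand on edge (tops at 30 mm); the right one lies flat with its bore up at (297,140). The pack's cap is at (480,265) and its fin at (490,281). I'll take the cap off first, so I measure the fin and yaw.

```bash
cat > pack.py <<'E'
from h import *
def pack():
    f=grab('wrist'); C=cloud(f); s=manip.sense(); print(s['time'],s['tool_pos'].round(4),s['joint_pos'].round(2))
    near=(C[...,0]>.33)&(C[...,0]<.72)&(C[...,1]>-.30)&(C[...,1]<-.15)
    for n,zl,zh in (('fin',.066,.08),('roof',.038,.048),('plate',.002,.006)):
        m=near&(C[...,2]>zl)&(C[...,2]<zh)
        if n=='plate':
            hsv=cv2.cvtColor(f['color'],cv2.COLOR_RGB2HSV); m&=(f['color'].min(2)>150)
        m=cv2.morphologyEx(m.astype(np.uint8),cv2.MORPH_OPEN,np.ones((3,3)))
        k,l,st,_=cv2.connectedComponentsWithStats(m)
        if k<2: print(n,'none'); continue
        i=1+np.argmax(st[1:,4]); p=C[l==i]
        print(n,len(p),p.mean(0).round(4),[np.round(v,1) for v in cv2.minAreaRect((p[:,:2]*1000).astype(np.float32))])
pack()
E
python3 pack.py
python3 - <<'E'
from h import *
f=grab('wrist')
print(onplane(f,[(457,58),(523,54),(433,312),(443,207)],.004).round(4).tolist())
E
```

```text
25.95 [ 0.5338 -0.0008  0.1957] [ 0.3   0.24 -0.23 -0.   -1.11  1.3 ]
fin 507 [ 0.4445 -0.2312  0.072 ] [array([ 443.4, -232.3]), array([12.8, 40.5]), np.float64(3.7)]
roof 5519 [ 0.4504 -0.2298  0.043 ] [array([ 441.8, -233.1]), array([145.4,  61.5]), np.float64(4.8)]
plate 8454 [ 0.6016 -0.2178  0.0037] [array([ 574.3, -221.9]), array([190.9,  71. ]), np.float64(4.5)]
[[0.6669, -0.179, 0.004], [0.6728, -0.2455, 0.004], [0.3602, -0.2126, 0.004], [0.5072, -0.1966, 0.004]]
```

Emit:
play_rows(moves=[[[-14, 33, 0, 0, 0, 0, 50], [-14, 33, 0, 0, 0, 0, 50], [-14, 33, 0, 0, 0, 0, 50], [-14, 33, 0, 0, 0, 0, 50], [-14, 33, 0, 0, 0, 0, 50], [-14, 33, 0, 0, 0, 0, 50], [-13, 31, 0, 0, 0, 0, 50], [0, 0, 0, 0, 0, 0.14, 50]]])

```text
time: 26.8
tool_pos: [0.446, -0.2335, 0.2003]
tcp_rot: [[0.994, -0.11, 0.003], [-0.11, -0.994, -0.001], [0.003, 0.001, -1.0]]
wrist_force: [0.5, 0.9, -0.2]
grip_width: 0.0497
gripper_force: 0.0
```

Emit:
play_rows(moves=[[[0, 0, 0, 0, 0, 0.14, 50], [0, 0, 0, 0, 0, 0.14, 50], [0, 0, 0, 0, 0, 0.14, 50], [0, 0, 0, 0, 0, 0.14, 50], [0, 0, 0, 0, 0, 0.14, 50], [0, 0, 0, 0, 0, 0.14, 50], [0, 0, 0, 0, 0, 0.14, 50], [0, 0, 0, 0, 0, 0.14, 50]]])

```text
time: 27.6
tool_pos: [0.4474, -0.2309, 0.2004]
tcp_rot: [[0.335, -0.942, 0.003], [-0.942, -0.335, -0.001], [0.002, -0.003, -1.0]]
wrist_force: [0.5, 0.2, 0.3]
grip_width: 0.0496
gripper_force: 0.0
```

Emit:
play_rows(moves=[[[0, 0, 10, 0, 0, 0.14, 50], [0, 0, 10, 0, 0, 0.12, 50], [0, 0, 20, 0, 0, 0, 50], [0, 0, 20, 0, 0, 0, 50], [0, 0, 0, 0, 0, 0, 50], [0, 0, 0, 0, 0, 0, 50], [0, 0, 0, 0, 0, 0, 50], [0, 0, 0, 0, 0, 0, 50]]])

```text
time: 28.4
tool_pos: [0.4471, -0.232, 0.1401]
tcp_rot: [[0.086, -0.996, 0.003], [-0.996, -0.086, -0.001], [0.001, -0.003, -1.0]]
wrist_force: [0.2, -0.4, 0.3]
grip_width: 0.0499
gripper_force: 0.0
```

```bash
python3 pack.py
```

```text
28.45 [ 0.4469 -0.2321  0.1399] [-0.16  0.24 -0.38  0.   -0.95  0.24]
fin 750 [ 0.4426 -0.2348  0.0729] [array([ 442.2, -233.5]), array([11.8, 39.4]), np.float64(4.9)]
roof 10208 [ 0.4415 -0.2352  0.0432] [array([ 440.8, -233.2]), array([145.4,  60.5]), np.float64(4.8)]
plate 9263 [ 0.5999 -0.2202  0.0038] [array([ 596.3, -220. ]), array([148.2,  69.2]), np.float64(4.6)]
```

Emit:
play_rows(moves=[[[1, 4, 25, 0, 0, 0, 50], [0, 0, 25, 0, 0, 0, 50], [0, 0, 25, 0, 0, 0, 45], [0, 0, 20, 0, 0, 0, 40], [0, 0, 13, 0, 0, 0, 40], [0, 0, 8, 0, 0, 0, 40], [0, 0, 0, 0, 0, 0, 0], [0, 0, 0, 0, 0, 0, 0]]], newtons=60)

```text
time: 29.25
tool_pos: [0.4427, -0.2336, 0.0233]
tcp_rot: [[0.085, -0.996, 0.001], [-0.996, -0.085, -0.0], [0.0, -0.001, -1.0]]
wrist_force: [-6.1, 0.3, 2.2]
grip_width: 0.0116
gripper_force: 6.4
```

Emit:
play_rows(moves=[[[0, 0, 0, 0, 0, 0, 0], [0, 0, 0, 0, 0, 0, 0], [0, 0, 0, 0, 0, 0, 0], [0, 0, 0, 0, 0, 0, 0], [0, 0, 0, 0, 0, 0, 0], [0, -5, 0, 0, 0, 0, 0], [0, -10, 0, 0, 0, 0, 0], [0, -15, 0, 0, 0, 0, 0]]])

```text
time: 30.05
tool_pos: [0.4729, -0.2311, 0.0235]
tcp_rot: [[0.085, -0.996, 0.002], [-0.996, -0.085, -0.0], [0.001, -0.002, -1.0]]
wrist_force: [-0.9, -1.8, 3.0]
grip_width: 0.0112
gripper_force: 59.4
```

Gripped, and the cap is moving. I'll pull the remaining 120 mm.

Emit:
play_rows(moves=[[[0, -18, 0, 0, 0, 0, 0], [0, -18, 0, 0, 0, 0, 0], [0, -18, 0, 0, 0, 0, 0], [0, -18, 0, 0, 0, 0, 0], [0, -18, 0, 0, 0, 0, 0], [0, -18, 0, 0, 0, 0, 0], [0, -10, 0, 0, 0, 0, 0], [0, -2, 0, 0, 0, 0, 0]]])

```text
time: 30.85
tool_pos: [0.5918, -0.2213, 0.0234]
tcp_rot: [[0.086, -0.996, -0.002], [-0.996, -0.086, -0.001], [0.001, 0.002, -1.0]]
wrist_force: [-6.1, -3.8, 8.2]
grip_width: 0.0112
gripper_force: 60.3
```

Emit:
play_rows(moves=[[[0, 0, 0, 0, 0, 0, 40], [0, 0, 0, 0, 0, 0, 40], [0, 0, 0, 0, 0, 0, 40], [0, 0, -30, 0, 0, 0, 50], [0, 0, -40, 0, 0, 0, 50], [0, 0, -50, 0, 0, 0, 50], [0, 0, -50, 0, 0, 0, 50], [0, 0, 0, 0, 0, 0, 50]]])

```text
time: 31.65
tool_pos: [0.5963, -0.2218, 0.2019]
tcp_rot: [[0.086, -0.996, 0.017], [-0.996, -0.087, -0.004], [0.006, -0.016, -1.0]]
wrist_force: [-0.1, 0.1, 0.3]
grip_width: 0.0501
gripper_force: 0.0
```

```bash
python3 pack.py; python3 nuts.py l1
```

```text
31.7 [ 0.5942 -0.2208  0.1975] [-0.1   0.4   0.01  0.   -1.17  0.19]
fin 487 [ 0.5919 -0.2221  0.0729] [array([ 591.8, -221.3]), array([10.9, 39.7]), np.float64(5.4)]
roof 6981 [ 0.5918 -0.2226  0.0432] [array([ 591.8, -220.9]), array([142.3,  60.6]), np.float64(4.7)]
plate 1427 [ 0.4717 -0.2341  0.0038] [array([ 466.4, -235.1]), array([76.8, 31.5]), np.float64(5.4)]
31.75 [ 0.5924 -0.2203  0.1942] [[0.085, -0.996, 0.004], [-0.996, -0.085, 0.0], [-0.0, -0.004, -1.0]]
[278. 340.] 592 ztop 0.0305 [array([578. ,  -1.4]), array([24.2, 18.4]), np.float64(14.8)]
[280. 367.] 303 ztop 0.0307 [array([573.7,  30.5]), array([24. , 18.7]), np.float64(21.5)]
```

The cap is off: the fin moved from x=0.442 to 0.592. I'll move above the isolated nut and re-measure.

Emit:
play_rows(moves=[[[-36, 0, 0, 0, 0, 0, 60], [-36, 0, 0, 0, 0, 0, 60], [-36, 0, 0, 0, 0, 0, 60], [-36, 0, 0, 0, 0, 0, 60], [-36, 0, 0, 0, 0, 0, 60], [-36, 0, 0, 0, 0, 0, 60], [-36, -2, 0, 0, 0, -0.14, 60], [0, 0, 20, 0, 0, -0.14, 60]]])

```text
time: 32.55
tool_pos: [0.5732, 0.0344, 0.1731]
tcp_rot: [[0.367, -0.93, 0.003], [-0.93, -0.367, 0.001], [0.0, -0.003, -1.0]]
wrist_force: [-0.0, 0.4, -0.5]
grip_width: 0.0602
gripper_force: 0.0
```

```bash
python3 nuts.py l2
```

```text
32.6 [0.5696 0.0327 0.1676] [[0.368, -0.93, -0.007], [-0.93, -0.368, -0.0], [-0.002, 0.007, -1.0]]
[290. 144.] 1086 ztop 0.0306 [array([578.2,  -1. ]), array([23.8, 18.1]), np.float64(14.7)]
[281. 187.] 467 ztop 0.0309 [array([574.2,  30.6]), array([23.4, 17.6]), np.float64(21.4)]
```

Emit:
play_rows(moves=[[[1, -2, 35, 0, 0, 0, 50], [1, -1, 35, 0, 0, 0, 45], [0, 0, 35, 0, 0, 0, 45], [0, 0, 30, 0, 0, 0, 45], [0, 0, 25, 0, 0, 0, 45], [0, 0, 12, 0, 0, 0, 45], [0, 0, 6, 0, 0, 0, 45], [0, 0, 0, 0, 0, 0, 45]]], newtons=40)

```text
time: 33.4
tool_pos: [0.5755, 0.0295, -0.0059]
tcp_rot: [[0.356, -0.934, -0.001], [-0.934, -0.356, -0.001], [0.0, 0.001, -1.0]]
wrist_force: [-0.3, -0.3, -0.1]
grip_width: 0.0448
gripper_force: 0.0
```

Emit:
play_rows(moves=[[[0, 0, 0, 0, 0, 0, 0], [0, 0, 0, 0, 0, 0, 0], [0, 0, 0, 0, 0, 0, 0], [0, 0, 0, 0, 0, 0, 0], [0, 0, 0, 0, 0, 0, 0], [0, 0, -10, 0, 0, 0, 0], [0, 0, -30, 0, 0, 0, 0], [0, 0, -40, 0, 0, 0, 0]]])

```text
time: 34.2
tool_pos: [0.5738, 0.0293, 0.0738]
tcp_rot: [[0.356, -0.934, -0.006], [-0.934, -0.356, -0.001], [-0.001, 0.006, -1.0]]
wrist_force: [0.7, 0.8, -1.0]
grip_width: 0.0226
gripper_force: 39.9
```

Nut held (22.6 mm). Carrying it to the -x end of the tray.

Emit:
play_rows(moves=[[[18, 25, -10, 0, 0, 0, 0], [21, 29, -10, 0, 0, 0, 0], [21, 29, -10, 0, 0, 0, 0], [21, 29, -10, 0, 0, 0, 0], [21, 29, -10, 0, 0, 0, 0], [21, 29, -6, 0, 0, 0, 0], [21, 30, 0, 0, 0, 0, 0], [21, 30, 0, 0, 0, 0, 0]]])

```text
time: 35.0
tool_pos: [0.4187, -0.2073, 0.1313]
tcp_rot: [[0.357, -0.934, 0.001], [-0.934, -0.357, 0.0], [0.0, -0.001, -1.0]]
wrist_force: [-0.0, 0.4, -0.2]
grip_width: 0.0225
gripper_force: 39.9
```

Emit:
play_rows(moves=[[[21, 30, 0, 0, 0, 0, 0], [0, 0, 0, 0, 0, -0.13, 0], [0, 0, 0, 0, 0, -0.13, 0], [0, 0, 0, 0, 0, -0.13, 0], [0, 0, 0, 0, 0, -0.13, 0], [0, 0, 0, 0, 0, -0.13, 0], [0, 0, 0, 0, 0, -0.13, 0], [0, 0, 0, 0, 0, -0.13, 0]]])

```text
time: 35.8
tool_pos: [0.3989, -0.2366, 0.1309]
tcp_rot: [[0.958, -0.287, -0.0], [-0.287, -0.958, 0.0], [-0.0, -0.0, -1.0]]
wrist_force: [0.3, -1.1, -0.7]
grip_width: 0.0225
gripper_force: 39.9
```

Emit:
play_rows(moves=[[[0, 0, 0, 0, 0, -0.13, 0], [0, 0, 0, 0, 0, -0.13, 0], [0, 0, 0, 0, 0, -0.12, 0], [0, 0, 0, 0, 0, 0, 0], [0, 0, 0, 0, 0, 0, 0], [0, 0, 0, 0, 0, 0, 0], [0, 0, 0, 0, 0, 0, 0], [0, 0, 0, 0, 0, 0, 0]]])

```text
time: 36.6
tool_pos: [0.3993, -0.2367, 0.1307]
tcp_rot: [[0.997, 0.083, 0.0], [0.083, -0.997, 0.0], [0.0, -0.0, -1.0]]
wrist_force: [0.5, 0.3, -0.8]
grip_width: 0.0226
gripper_force: 39.9
```

```bash
cat > tray.py <<'E'
from h import *
import sys
O=np.array([.4408,-.2336]); a=np.radians(4.8); RP=np.array([[np.cos(a),-np.sin(a)],[np.sin(a),np.cos(a)]])
s=manip.sense(); R=np.array(s['tcp_rot']); p=s['tool_pos']
print(s['time'],p.round(4),'grip',s['grip_width'],s['gripper_force'],'pack xy of tcp',((p[:2]-O)@RP*1000).round(1),'y angle',np.degrees(np.arctan2(R[1,1],R[0,1]))%360)
f=grab('wrist',sys.argv[1]+'.png' if len(sys.argv)>1 else None); C=cloud(f); X=(C[...,:2]-O)@RP*1000; Z=C[...,2]*1000
# profile across y at several x: rim and floor
for xx in (-20,0,30):
    print(xx,[(yy,float(np.round(np.median(Z[(abs(X[...,0]-xx)<4)&(abs(X[...,1]-yy)<1)]),1)) if ((abs(X[...,0]-xx)<4)&(abs(X[...,1]-yy)<1)).sum()>3 else None) for yy in (-28,-26,-24,-22,-20,-10,0,10,20,22,24,26,28)])
print('along x, y=8',[(xx,float(np.round(np.median(Z[(abs(X[...,1]-8)<4)&(abs(X[...,0]-xx)<1)]),1)) if ((abs(X[...,1]-8)<4)&(abs(X[...,0]-xx)<1)).sum()>3 else None) for xx in (-74,-72,-70,-68,-66,-60,-50,-44,-38,-32,-26,-16,-10,0,10,16,26,32,38,44,50,60,66,68,70,72,74)])
E
python3 tray.py m
```

```text
36.6 [ 0.3993 -0.2367  0.1307] grip 0.022644165347397167 39.931928515434265 pack xy of tcp [-41.6   0.3] y angle 274.7830073509024
-20 [(-28, 3.6), (-26, 3.4), (-24, 16.0), (-22, 229.2), (-20, 238.6), (-10, 243.0), (0, 3.6), (10, 241.0), (20, 236.0), (22, 224.8), (24, 15.5), (26, 15.7), (28, 4.1)]
0 [(-28, 3.8), (-26, 4.3), (-24, 15.6), (-22, 11.6), (-20, 4.0), (-10, 4.0), (0, 3.8), (10, 3.5), (20, 3.7), (22, 7.7), (24, 15.5), (26, 3.7), (28, 3.6)]
30 [(-28, 4.0), (-26, 3.9), (-24, 16.0), (-22, 12.2), (-20, 3.6), (-10, 3.9), (0, 3.8), (10, 4.2), (20, 3.9), (22, 4.4), (24, 15.8), (26, 3.8), (28, 4.1)]
along x, y=8 [(-74, None), (-72, 39.5), (-70, 32.8), (-68, 22.7), (-66, 3.9), (-60, 3.7), (-50, 164.5), (-44, 164.6), (-38, 164.9), (-32, 230.6), (-26, 238.5), (-16, 3.9), (-10, 3.4), (0, 3.5), (10, 4.0), (16, 4.2), (26, 3.8), (32, 3.7), (38, 3.5), (44, 3.3), (50, 4.3), (60, 3.7), (66, 4.1), (68, 15.1), (70, 15.4), (72, 3.8), (74, 3.9)]
```

The tray frame checks out: walls at y=±23–24 and the floor at 4 mm. Lowering the first nut.

Emit:
play_rows(moves=[[[-2, 0, 35, 0, 0, 0, 0], [0, 0, 35, 0, 0, 0, 0], [0, 0, 30, 0, 0, 0, 0], [0, 0, 20, 0, 0, 0, 0], [0, 0, 10, 0, 0, 0, 0], [0, 0, 6, 0, 0, 0, 0], [0, 0, 0, 0, 0, 0, 0], [0, 0, 0, 0, 0, 0, 0]]])

```text
time: 37.45
tool_pos: [0.3983, -0.2371, -0.0046]
tcp_rot: [[0.996, 0.084, 0.002], [0.084, -0.996, -0.0], [0.002, 0.001, -1.0]]
wrist_force: [-0.4, -0.3, -0.4]
grip_width: 0.0224
gripper_force: 39.9
```

Emit:
play_rows(moves=[[[0, 0, 0, 0, 0, 0, 30], [0, 0, 0, 0, 0, 0, 38], [0, 0, 0, 0, 0, 0, 38], [0, 0, -10, 0, 0, 0, 38], [0, 0, -30, 0, 0, 0, 40], [0, 0, -40, 0, 0, 0, 45], [0, 0, -50, 0, 0, 0, 50], [0, 0, -40, 0, 0, 0, 50]]])

```text
time: 38.25
tool_pos: [0.3976, -0.2371, 0.1683]
tcp_rot: [[0.996, 0.084, 0.003], [0.084, -0.996, -0.001], [0.003, 0.001, -1.0]]
wrist_force: [1.6, 0.3, -0.4]
grip_width: 0.0498
gripper_force: 0.0
```

```bash
python3 tray.py
python3 - <<'E'
from nuts import *
nuts('n1',(.36,.53,-.27,-.20)); nuts('n2')
E
```

```text
38.25 [ 0.3976 -0.2371  0.1683] grip 0.049831706674429516 0.0 pack xy of tcp [-43.3   0.1] y angle 274.8459602561391
-20 [(-28, 4.4), (-26, 3.9), (-24, 15.8), (-22, 15.3), (-20, 3.5), (-10, 4.5), (0, 3.7), (10, 286.4), (20, 4.0), (22, 7.0), (24, 16.0), (26, 3.7), (28, 3.7)]
0 [(-28, 3.3), (-26, 4.1), (-24, 15.6), (-22, 11.8), (-20, 3.7), (-10, 3.5), (0, 4.3), (10, 4.1), (20, 3.9), (22, 3.9), (24, 15.8), (26, 3.5), (28, 3.7)]
30 [(-28, 3.5), (-26, 3.9), (-24, 15.5), (-22, 14.3), (-20, 3.4), (-10, 3.7), (0, 3.8), (10, 3.8), (20, 3.4), (22, 7.9), (24, 15.7), (26, 4.0), (28, 3.5)]
along x, y=8 [(-74, None), (-72, 39.7), (-70, 29.3), (-68, 23.2), (-66, 3.2), (-60, 3.9), (-50, 27.4), (-44, 27.1), (-38, 28.0), (-32, 275.7), (-26, 282.3), (-16, 3.5), (-10, 3.9), (0, 3.9), (10, 3.8), (16, 4.2), (26, 3.7), (32, 3.5), (38, 3.7), (44, 3.9), (50, 3.7), (60, 3.9), (66, 3.7), (68, 15.3), (70, 16.0), (72, 3.6), (74, 3.7)]
38.35 [ 0.4013 -0.2383  0.1717] [[0.996, 0.085, 0.014], [0.085, -0.996, -0.005], [0.014, 0.006, -1.0]]
[276. 196.] 439 ztop 0.0288 [array([ 396.9, -238.1]), array([17.9, 24. ]), np.float64(5.5)]
[275. 220.] 313 ztop 0.0345 [array([ 372. , -238.8]), array([ 1.2, 54. ]), np.float64(4.6)]
38.4 [ 0.3992 -0.2374  0.1684] [[0.996, 0.084, 0.008], [0.084, -0.996, -0.002], [0.008, 0.003, -1.0]]
```

The first nut stands in the tray at pack x≈-44. Next is the middle nut.

Emit:
play_rows(moves=[[[22, -25, 0, 0, 0, 0, 50], [22, -25, 0, 0, 0, 0, 50], [22, -25, 0, 0, 0, 0, 50], [22, -25, 0, 0, 0, 0, 50], [22, -25, 0, 0, 0, 0, 50], [22, -25, 0, 0, 0, 0, 50], [22, -25, 0, 0, 0, 0, 50], [22, -25, 0, 0, 0, 0, 50]]])

```text
time: 39.2
tool_pos: [0.5555, -0.0218, 0.1634]
tcp_rot: [[0.996, 0.084, -0.003], [0.084, -0.996, -0.0], [-0.003, 0.0, -1.0]]
wrist_force: [0.3, -0.1, -0.6]
grip_width: 0.0501
gripper_force: 0.0
```

Emit:
play_rows(moves=[[[22, -24, 0, 0, 0, 0, 50], [0, 0, 0, 0, 0, 0.14, 50], [0, 0, 0, 0, 0, 0.14, 50], [0, 0, 0, 0, 0, 0.14, 50], [0, 0, 0, 0, 0, 0.14, 50], [0, 0, 0, 0, 0, 0.14, 50], [0, 0, 0, 0, 0, 0.14, 50], [0, 0, 0, 0, 0, 0.14, 50]]])

```text
time: 40.0
tool_pos: [0.5747, 0.0028, 0.1632]
tcp_rot: [[0.62, -0.784, -0.003], [-0.784, -0.62, -0.0], [-0.002, 0.003, -1.0]]
wrist_force: [0.1, 0.1, -0.4]
grip_width: 0.0499
gripper_force: 0.0
```

Emit:
play_rows(moves=[[[0, 0, 0, 0, 0, 0.14, 50], [0, 0, 0, 0, 0, 0.14, 50], [0, 0, 0, 0, 0, 0.14, 50], [0, 0, 0, 0, 0, 0, 50], [0, 0, 0, 0, 0, 0, 50], [0, 0, 0, 0, 0, 0, 50], [0, 0, 0, 0, 0, 0, 50], [0, 0, 0, 0, 0, 0, 50]]])

```text
time: 40.8
tool_pos: [0.5758, 0.003, 0.1646]
tcp_rot: [[0.253, -0.967, -0.0], [-0.967, -0.253, 0.0], [-0.0, 0.0, -1.0]]
wrist_force: [-0.7, 0.0, 0.0]
grip_width: 0.0499
gripper_force: 0.0
```

```bash
python3 nuts.py o1
python3 - <<'E'
from h import *
f=grab('wrist'); C=cloud(f)
m=(C[...,2]>.013)&(C[...,2]<.0275)&(C[...,0]>.54)&(C[...,0]<.63)&(C[...,1]>-.05)&(C[...,1]<.06)
m=cv2.morphologyEx(m.astype(np.uint8),cv2.MORPH_OPEN,np.ones((3,3)))
n,l,st,ce=cv2.connectedComponentsWithStats(m)
for i in range(1,n):
    if st[i,4]>60: p=C[l==i]; print(ce[i],st[i,4],np.median(p[:,2]),cv2.minAreaRect((p[:,:2]*1000).astype(np.float32)))
E
```

```text
40.85 [0.5758 0.0029 0.1647] [[0.253, -0.968, -0.0], [-0.968, -0.253, 0.0], [-0.0, 0.0, -1.0]]
[279. 176.] 1048 ztop 0.0303 [array([578.1,  -1.6]), array([22.8, 17.5]), np.float64(14.6)]
[278.77708006 166.53846154] 637 0.023730733321171316 ((582.9453125, -21.093658447265625), (23.802175521850586, 24.979780197143555), 12.992704391479492)
```

Emit:
play_rows(moves=[[[2, -1, 35, 0, 0, 0, 45], [0, 0, 35, 0, 0, 0, 45], [0, 0, 35, 0, 0, 0, 45], [0, 0, 30, 0, 0, 0, 45], [0, 0, 20, 0, 0, 0, 45], [0, 0, 11, 0, 0, 0, 45], [0, 0, 5, 0, 0, 0, 45], [0, 0, 0, 0, 0, 0, 45]]], newtons=40)

```text
time: 41.7
tool_pos: [0.5776, 0.0013, -0.0062]
tcp_rot: [[0.252, -0.968, 0.0], [-0.968, -0.252, -0.0], [0.0, -0.0, -1.0]]
wrist_force: [0.2, -0.4, -0.5]
grip_width: 0.045
gripper_force: 0.0
```

Emit:
play_rows(moves=[[[0, 0, 0, 0, 0, 0, 0], [0, 0, 0, 0, 0, 0, 0], [0, 0, 0, 0, 0, 0, 0], [0, 0, 0, 0, 0, 0, 0], [0, 0, 0, 0, 0, 0, 0], [0, 0, -10, 0, 0, 0, 0], [0, 0, -30, 0, 0, 0, 0], [0, 0, -40, 0, 0, 0, 0]]])

```text
time: 42.5
tool_pos: [0.5752, 0.0008, 0.0728]
tcp_rot: [[0.252, -0.968, -0.006], [-0.968, -0.252, -0.001], [-0.0, 0.006, -1.0]]
wrist_force: [1.1, 0.2, -0.5]
grip_width: 0.0227
gripper_force: 40.4
```

Emit:
play_rows(moves=[[[25, 18, -10, 0, 0, 0, 0], [25, 18, -10, 0, 0, 0, 0], [25, 19, -10, 0, 0, 0, 0], [25, 19, -10, 0, 0, 0, 0], [25, 19, -10, 0, 0, 0, 0], [25, 19, -7, 0, 0, 0, 0], [25, 19, 0, 0, 0, 0, 0], [25, 18, 0, 0, 0, 0, 0]]])

```text
time: 43.3
tool_pos: [0.4826, -0.2308, 0.1313]
tcp_rot: [[0.252, -0.968, 0.0], [-0.968, -0.252, 0.0], [-0.0, -0.0, -1.0]]
wrist_force: [0.1, 0.3, -0.7]
grip_width: 0.0226
gripper_force: 40.4
```

Emit:
play_rows(moves=[[[0, 0, 0, 0, 0, -0.14, 0], [0, 0, 0, 0, 0, -0.14, 0], [0, 0, 0, 0, 0, -0.14, 0], [0, 0, 0, 0, 0, -0.14, 0], [0, 0, 0, 0, 0, -0.14, 0], [0, 0, 0, 0, 0, -0.14, 0], [0, 0, 0, 0, 0, -0.14, 0], [0, 0, 0, 0, 0, -0.14, 0]]])

```text
time: 44.1
tool_pos: [0.483, -0.2297, 0.1308]
tcp_rot: [[0.982, -0.189, -0.001], [-0.189, -0.982, 0.0], [-0.001, -0.0, -1.0]]
wrist_force: [-0.2, 0.2, -1.2]
grip_width: 0.0223
gripper_force: 40.4
```

Emit:
play_rows(moves=[[[0, 0, 0, 0, 0, -0.14, 0], [0, 0, 0, 0, 0, -0.14, 0], [0, 0, 0, 0, 0, 0, 0], [0, 0, 0, 0, 0, 0, 0], [0, 0, 0, 0, 0, 0, 0], [0, 0, 0, 0, 0, 0, 0], [0, 0, 0, 0, 0, 0, 0], [0, 0, 0, 0, 0, 0, 0]]])

```text
time: 44.9
tool_pos: [0.4836, -0.2299, 0.1307]
tcp_rot: [[0.996, 0.084, -0.0], [0.084, -0.996, 0.0], [-0.0, -0.0, -1.0]]
wrist_force: [0.1, 0.7, -0.8]
grip_width: 0.0227
gripper_force: 40.4
```

```bash
python3 tray.py | head -1
```

```text
44.9 [ 0.4836 -0.2299  0.1307] grip 0.0227185464278938 40.37496328353882 pack xy of tcp [42.9  0.2] y angle 274.80199930300364
```

Emit:
play_rows(moves=[[[0, 0, 35, 0, 0, 0, 0], [0, 0, 35, 0, 0, 0, 0], [0, 0, 30, 0, 0, 0, 0], [0, 0, 20, 0, 0, 0, 0], [0, 0, 10, 0, 0, 0, 0], [0, 0, 7, 0, 0, 0, 0], [0, 0, 0, 0, 0, 0, 0], [0, 0, 0, 0, 0, 0, 0]]])

```text
time: 45.75
tool_pos: [0.4844, -0.23, -0.0055]
tcp_rot: [[0.996, 0.084, 0.002], [0.084, -0.996, -0.0], [0.002, 0.001, -1.0]]
wrist_force: [-0.2, -0.4, -0.6]
grip_width: 0.0226
gripper_force: 40.4
```

Emit:
play_rows(moves=[[[0, 0, 0, 0, 0, 0, 30], [0, 0, 0, 0, 0, 0, 38], [0, 0, 0, 0, 0, 0, 38], [0, 0, -10, 0, 0, 0, 38], [0, 0, -30, 0, 0, 0, 40], [0, 0, -40, 0, 0, 0, 45], [0, 0, -50, 0, 0, 0, 50], [0, 0, -40, 0, 0, 0, 50]]])

```text
time: 46.55
tool_pos: [0.484, -0.2301, 0.1675]
tcp_rot: [[0.996, 0.085, 0.003], [0.085, -0.996, -0.001], [0.003, 0.001, -1.0]]
wrist_force: [1.2, -0.5, 0.3]
grip_width: 0.0501
gripper_force: 0.0
```

```bash
python3 - <<'E'
from nuts import *
nuts('q1',(.36,.53,-.27,-.20))
E
python3 tray.py | head -1
```

```text
46.6 [ 0.488  -0.2317  0.1747] [[0.996, 0.086, 0.016], [0.086, -0.996, -0.006], [0.015, 0.007, -1.0]]
[279. 189.] 455 ztop 0.0288 [array([ 487. , -230.9]), array([17.4, 23.1]), np.float64(5.2)]
[279. 268.] 394 ztop 0.0287 [array([ 397.5, -238.6]), array([17.4, 23.1]), np.float64(4.4)]
[278. 290.] 455 ztop 0.0344 [array([ 372.2, -239.1]), array([ 2.2, 54.9]), np.float64(5.5)]
46.6 [ 0.488  -0.2317  0.1747] grip 0.05013978407017094 0.0 pack xy of tcp [47.2 -2.1] y angle 274.93976253372153
```

The second nut is placed at pack x≈+46. Now the flat nut.

Emit:
play_rows(moves=[[[16, -28, 0, 0, 0, 0, 50], [17, -29, 0, 0, 0, 0, 50], [17, -29, 0, 0, 0, 0, 50], [17, -29, 0, 0, 0, 0, 50], [17, -29, 0, 0, 0, 0, 50], [17, -28, 0, 0, 0, 0, 50], [15, -28, 0, 0, 0, 0, 50], [0, 0, 0, 0, 0, 0.14, 50]]])

```text
time: 47.45
tool_pos: [0.5836, -0.0178, 0.1637]
tcp_rot: [[0.998, -0.055, 0.001], [-0.055, -0.998, 0.0], [0.001, -0.0, -1.0]]
wrist_force: [-1.1, -0.3, -0.2]
grip_width: 0.0502
gripper_force: 0.0
```

Emit:
play_rows(moves=[[[0, 0, 0, 0, 0, 0.14, 50], [0, 0, 0, 0, 0, 0.14, 50], [0, 0, 0, 0, 0, 0.14, 50], [0, 0, 0, 0, 0, 0.14, 50], [0, 0, 0, 0, 0, 0.14, 50], [0, 0, 0, 0, 0, 0.14, 50], [0, 0, 0, 0, 0, 0.14, 50], [0, 0, 0, 0, 0, 0.14, 50]]])

```text
time: 48.25
tool_pos: [0.582, -0.0209, 0.1639]
tcp_rot: [[0.379, -0.925, -0.0], [-0.925, -0.379, 0.0], [-0.0, 0.0, -1.0]]
wrist_force: [0.4, 1.0, -0.1]
grip_width: 0.0498
gripper_force: 0.0
```

Emit:
play_rows(moves=[[[0, 0, 0, 0, 0, 0.14, 50], [0, 0, 0, 0, 0, 0.03, 50], [0, 0, 0, 0, 0, 0, 50], [0, 0, 0, 0, 0, 0, 50], [0, 0, 0, 0, 0, 0, 50], [0, 0, 0, 0, 0, 0, 50], [0, 0, 0, 0, 0, 0, 50], [0, 0, 0, 0, 0, 0, 50]]])

```text
time: 49.05
tool_pos: [0.5824, -0.0208, 0.1637]
tcp_rot: [[0.223, -0.975, -0.0], [-0.975, -0.223, -0.0], [0.0, 0.0, -1.0]]
wrist_force: [0.4, -1.1, -0.0]
grip_width: 0.05
gripper_force: 0.0
```

```bash
cat > flat.py <<'E'
from h import *
f=grab('wrist','r.png'); C=cloud(f); s=manip.sense(); print(s['tool_pos'].round(4),np.array(s['tcp_rot']).round(3).tolist())
m=(C[...,2]>.014)&(C[...,2]<.036)&(C[...,0]>.45)&(C[...,0]<.70)&(C[...,1]>-.12)&(C[...,1]<.11)
m=cv2.morphologyEx(m.astype(np.uint8),cv2.MORPH_OPEN,np.ones((3,3)))
n,l,st,ce=cv2.connectedComponentsWithStats(m)
for i in range(1,n):
    if st[i,4]>60: p=C[l==i]; q=p[p[:,2]>np.percentile(p[:,2],95)-.005]; print(ce[i].round(),st[i,4],np.median(p[:,2]).round(4),cv2.minAreaRect((q[:,:2]*1000).astype(np.float32)))
E
python3 flat.py
```

```text
[ 0.5823 -0.0208  0.1637] [[0.223, -0.975, -0.0], [-0.975, -0.223, -0.0], [0.0, 0.0, -1.0]]
[279. 190.] 578 0.0237 ((583.2034301757812, -22.00520133972168), (24.013566970825195, 23.204265594482422), 13.517021179199219)
```

View pics/r.png

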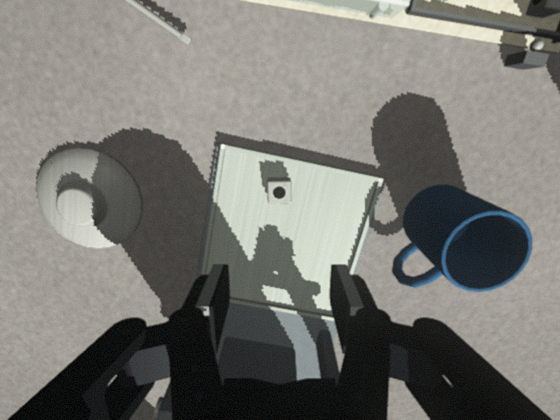

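The view shows a single nut left in the pan at (280,190), bore up. Gripping it.

Emit:
play_rows(moves=[[[1, -1, 40, 0, 0, 0, 45], [0, 0, 40, 0, 0, 0, 45], [0, 0, 35, 0, 0, 0, 45], [0, 0, 30, 0, 0, 0, 45], [0, 0, 20, 0, 0, 0, 45], [0, 0, 12, 0, 0, 0, 45], [0, 0, 5, 0, 0, 0, 45], [0, 0, 0, 0, 0, 0, 45]]], newtons=40)

```text
time: 49.9
tool_pos: [0.5837, -0.0216, -0.0183]
tcp_rot: [[0.223, -0.975, -0.0], [-0.975, -0.223, -0.0], [0.0, 0.0, -1.0]]
wrist_force: [0.9, -0.3, 1.0]
grip_width: 0.0448
gripper_force: 0.0
```

Emit:
play_rows(moves=[[[0, 0, 0, 0, 0, 0, 0], [0, 0, 0, 0, 0, 0, 0], [0, 0, 0, 0, 0, 0, 0], [0, 0, 0, 0, 0, 0, 0], [0, 0, 0, 0, 0, 0, 0], [0, 0, -10, 0, 0, 0, 0], [0, 0, -30, 0, 0, 0, 0], [0, 0, -40, 0, 0, 0, 0]]])

```text
time: 50.7
tool_pos: [0.5814, -0.0219, 0.0608]
tcp_rot: [[0.223, -0.975, -0.006], [-0.975, -0.223, -0.001], [-0.0, 0.006, -1.0]]
wrist_force: [1.3, 0.1, -0.5]
grip_width: 0.0228
gripper_force: 40.3
```

Emit:
play_rows(moves=[[[25, 26, -10, 0, 0, 0, 0], [25, 26, -10, 0, 0, 0, 0], [25, 26, -10, 0, 0, 0, 0], [25, 26, -10, 0, 0, 0, 0], [25, 27, -10, 0, 0, 0, 0], [25, 27, -10, 0, 0, 0, 0], [25, 27, 0, 0, 0, 0, 0], [0, 0, 0, 0, 0, 0.14, 0]]])

```text
time: 51.5
tool_pos: [0.4393, -0.2356, 0.1222]
tcp_rot: [[0.077, -0.997, -0.001], [-0.997, -0.077, 0.0], [-0.001, 0.001, -1.0]]
wrist_force: [0.5, -0.3, -0.9]
grip_width: 0.0232
gripper_force: 40.4
```

```bash
python3 tray.py | head -1
python3 - <<'E'
from nuts import *
nuts('q3',(.36,.53,-.27,-.20))
E
```

```text
51.5 [ 0.4393 -0.2356  0.1222] grip 0.023171277910368434 40.36075830459595 pack xy of tcp [-1.7 -1.8] y angle 184.41595114921392
51.6 [ 0.4413 -0.2341  0.1221] [[0.083, -0.997, 0.0], [-0.997, -0.083, 0.0], [-0.0, -0.0, -1.0]]
[360. 203.] 343 ztop 0.0346 [array([ 371.7, -240.6]), array([ 1.1, 52.5]), np.float64(4.1)]
[228. 205.] 628 ztop 0.0287 [array([ 485.8, -231. ]), array([18.4, 24.1]), np.float64(5.8)]
[330. 204.] 623 ztop 0.0287 [array([ 396.2, -238.4]), array([17.7, 24.2]), np.float64(5.7)]
```

Emit:
play_rows(moves=[[[0, 0, 35, 0, 0, 0, 0], [0, 0, 35, 0, 0, 0, 0], [0, 0, 30, 0, 0, 0, 0], [0, 0, 20, 0, 0, 0, 0], [0, 0, 12, 0, 0, 0, 0], [0, 0, 8, 0, 0, 0, 0], [0, 0, 0, 0, 0, 0, 0], [0, 0, 0, 0, 0, 0, 0]]])

```text
time: 52.4
tool_pos: [0.4429, -0.2331, -0.0181]
tcp_rot: [[0.087, -0.996, 0.001], [-0.996, -0.087, -0.0], [0.0, -0.001, -1.0]]
wrist_force: [0.3, 0.1, 0.3]
grip_width: 0.0228
gripper_force: 40.8
```

Emit:
play_rows(moves=[[[0, 0, 0, 0, 0, 0, 30], [0, 0, 0, 0, 0, 0, 33], [0, 0, 0, 0, 0, 0, 33], [0, 0, -10, 0, 0, 0, 33], [0, 0, -20, 0, 0, 0, 33], [0, 0, -40, 0, 0, 0, 40], [0, 0, -50, 0, 0, 0, 50], [0, 0, -50, 0, 0, 0, 50]]])

```text
time: 53.2
tool_pos: [0.4416, -0.2334, 0.1542]
tcp_rot: [[0.085, -0.996, -0.0], [-0.996, -0.085, -0.0], [0.0, 0.0, -1.0]]
wrist_force: [1.8, -0.5, -0.6]
grip_width: 0.0503
gripper_force: 0.0
```

Run:
```python
from h import *
f=grab('wrist','s1.png'); g=grab('scene','s2.png'); h=grab('side','s3.png')
C=cloud(f)
m=(C[...,2]>.018)&(C[...,2]<.033)&(C[...,0]>.38)&(C[...,0]<.51)&(C[...,1]>-.26)&(C[...,1]<-.21)
m=cv2.morphologyEx(m.astype(np.uint8),cv2.MORPH_OPEN,np.ones((3,3)))
n,l,st,ce=cv2.connectedComponentsWithStats(m)
for i in range(1,n):
    if st[i,4]>60: p=C[l==i]; print(ce[i].round(),st[i,4],np.median(p[:,2]).round(4),cv2.minAreaRect((p[:,:2]*1000).astype(np.float32)))
r=lambda n,x,y,w,hh:cv2.resize(cv2.imread('pics/'+n)[y:y+hh,x:x+w],(400,300),interpolation=cv2.INTER_CUBIC)
cv2.imwrite('pics/s.png',np.vstack([np.hstack([r('s1.png',140,90,280,210),r('s2.png',240,200,160,120)]),np.hstack([r('s3.png',220,200,130,98),r('s2.png',190,140,160,120)])]))
s=manip.sense(); print(s['tool_pos'],s['time'])
```

```text
[234. 193.] 507 0.0275 ((485.65985107421875, -231.01548767089844), (18.381351470947266, 23.92344856262207), 5.942148685455322)
[326. 193.] 487 0.0275 ((396.38946533203125, -238.73797607421875), (18.336864471435547, 23.501323699951172), 5.490573406219482)
[278. 194.] 576 0.0217 ((443.14892578125, -232.6591033935547), (23.46427345275879, 24.525800704956055), 5.330789089202881)
[ 0.44468633 -0.23401193  0.15641825] 53.35
```

View pics/s.png

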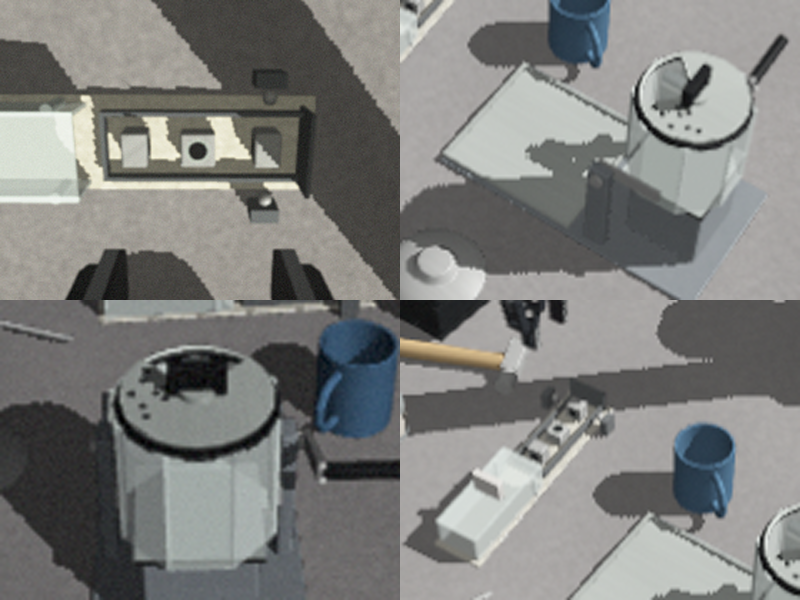

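Three nuts lie side by side in the tray, and the pan and canister are empty. Now I grip the fin and push the cap home.

Emit:
play_rows(moves=[[[0, -37, 0, 0, 0, 0, 50], [0, -37, 0, 0, 0, 0, 50], [0, -37, 0, 0, 0, 0, 50], [0, -37, 0, 0, 0, 0, 50], [0, 0, 0, 0, 0, 0, 50], [0, 0, 30, 0, 0, 0, 50], [0, 0, 30, 0, 0, 0, 50], [0, 0, 0, 0, 0, 0, 50]]])

```text
time: 54.15
tool_pos: [0.5849, -0.2199, 0.0862]
tcp_rot: [[0.084, -0.996, -0.012], [-0.996, -0.084, 0.003], [-0.004, 0.012, -1.0]]
wrist_force: [-0.4, 0.5, 0.1]
grip_width: 0.0498
gripper_force: 0.0
```

Emit:
play_rows(moves=[[[0, 0, 30, 0, 0, 0, 50], [0, 0, 25, 0, 0, 0, 45], [0, 0, 12, 0, 0, 0, 45], [0, 0, 4, 0, 0, 0, 45], [0, 0, 0, 0, 0, 0, 0], [0, 0, 0, 0, 0, 0, 0], [0, 0, 0, 0, 0, 0, 0], [0, 0, 0, 0, 0, 0, 0]]], newtons=60)

```text
time: 54.95
tool_pos: [0.5909, -0.2211, 0.0225]
tcp_rot: [[0.085, -0.996, 0.003], [-0.996, -0.085, -0.001], [0.001, -0.003, -1.0]]
wrist_force: [0.1, 0.1, 5.2]
grip_width: 0.0106
gripper_force: 59.4
```

Emit:
play_rows(moves=[[[0, 10, 0, 0, 0, 0, 0], [0, 18, 0, 0, 0, 0, 0], [0, 18, 0, 0, 0, 0, 0], [0, 18, 0, 0, 0, 0, 0], [0, 18, 0, 0, 0, 0, 0], [0, 18, 0, 0, 0, 0, 0], [0, 18, 0, 0, 0, 0, 0], [0, 10, 0, 0, 0, 0, 0]]])

```text
time: 55.75
tool_pos: [0.4621, -0.2317, 0.0224]
tcp_rot: [[0.085, -0.996, 0.003], [-0.996, -0.085, -0.0], [0.001, -0.003, -1.0]]
wrist_force: [1.1, 3.1, 7.6]
grip_width: 0.0108
gripper_force: 60.0
```

Emit:
play_rows(moves=[[[0, 6, 0, 0, 0, 0, 0], [0, 6, 0, 0, 0, 0, 0], [0, 6, 0, 0, 0, 0, 0], [0, 4, 0, 0, 0, 0, 0], [0, 2, 0, 0, 0, 0, 0], [0, 0, 0, 0, 0, 0, 0], [0, 0, 0, 0, 0, 0, 0], [0, 0, 0, 0, 0, 0, 0]]])

```text
time: 56.55
tool_pos: [0.4422, -0.2334, 0.0224]
tcp_rot: [[0.086, -0.996, 0.009], [-0.996, -0.086, -0.001], [0.002, -0.009, -1.0]]
wrist_force: [5.6, 5.4, 4.8]
grip_width: 0.011
gripper_force: 59.7
```

Emit:
play_rows(moves=[[[0, 2, 0, 0, 0, 0, 0], [0, 0, 0, 0, 0, 0, 0], [0, 0, 0, 0, 0, 0, 40], [0, 0, 0, 0, 0, 0, 40], [0, 0, 0, 0, 0, 0, 40], [0, 0, -30, 0, 0, 0, 45], [0, 0, -40, 0, 0, 0, 50], [0, 0, -40, 0, 0, 0, 50]]])

```text
time: 57.35
tool_pos: [0.4348, -0.234, 0.1313]
tcp_rot: [[0.084, -0.996, -0.003], [-0.996, -0.084, 0.0], [-0.001, 0.003, -1.0]]
wrist_force: [1.4, -0.2, 0.4]
grip_width: 0.0502
gripper_force: 0.0
```

Emit:
play_rows(moves=[[[0, 0, -40, 0, 0, 0, 50], [0, 0, 0, 0, 0, 0, 50], [0, 0, 0, 0, 0, 0, 50], [0, 0, 0, 0, 0, 0, 50], [0, 0, 0, 0, 0, 0, 50], [0, 0, 0, 0, 0, 0, 50], [0, 0, 0, 0, 0, 0, 50], [0, 0, 0, 0, 0, 0, 50]]])

```text
time: 58.15
tool_pos: [0.4361, -0.2339, 0.1702]
tcp_rot: [[0.085, -0.996, -0.001], [-0.996, -0.085, 0.0], [-0.0, 0.001, -1.0]]
wrist_force: [0.2, -0.0, -0.0]
grip_width: 0.0501
gripper_force: 0.0
```

```bash
python3 pack.py
python3 - <<'E'
from h import *
grab('wrist','t1.png'); grab('scene','t2.png')
r=lambda n,x,y,w,hh:cv2.resize(cv2.imread('pics/'+n)[y:y+hh,x:x+w],(400,300),interpolation=cv2.INTER_CUBIC)
cv2.imwrite('pics/t.png',np.hstack([r('t1.png',140,90,280,210),r('t2.png',190,140,240,180)]))
E
```

```text
58.2 [ 0.4362 -0.2339  0.1704] [-0.16  0.19 -0.36  0.   -1.02  0.25]
fin 621 [ 0.4424 -0.2343  0.0729] [array([ 442.4, -233.2]), array([11.6, 39.8]), np.float64(4.5)]
roof 8441 [ 0.4414 -0.2349  0.0432] [array([ 440.9, -233.2]), array([145.3,  60.6]), np.float64(4.8)]
plate 7926 [ 0.6003 -0.22    0.0038] [array([ 596.6, -220.1]), array([147.2,  69.4]), np.float64(5.0)]
```

View pics/t.png

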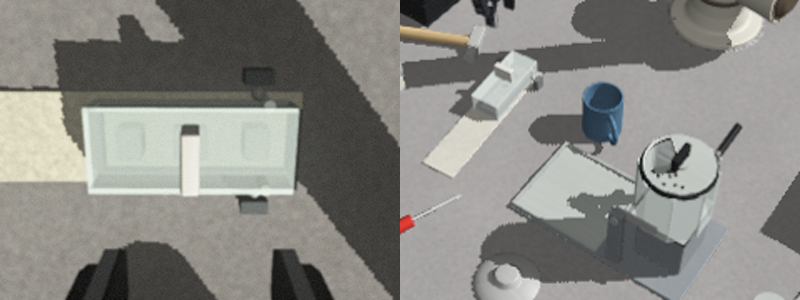

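The cap is home: the fin is at 0.4424, the same as at the start, with the nuts visible beneath. The canister is upright. Handing in.

Run:
```python
from h import *
print(job.hand_in())
```

```text
the job is handed in; nothing more can be done
None
```

I handed the job in with the three nuts I found side by side in the tray, the cap pushed back to its start position over them, and the canister upright and empty; the hand-in returned no verdict.

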